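# Set the claw wrist stop and fit its bearing sleeves

### The job

Set the stop screw on the wrist plate: lay the green setting block flat on the plate beneath the screw's nose and, with the square box key, turn the screw clockwise until the nose just rests on the block, so that the block drags but is not jammed. When you finish, the block must be drawn out and lie flat in the middle of its felt pad again, the key stand in its stand, and every white bearing sleeve that was lying out be pushed fully home on a spigot of its own. Do not touch the screw with the fingers, and leave the other things on the counter where they are.

Things in the scene. Friction and masses are not known exactly. Their poses are not given: they have to be found in the camera images.
- wrist_plate: fixed plate 10 mm thick, x -90 to +65, y -135 to +135 mm; origin on its underside. At y +100 a C-frame: post at x 35 to 60, arm 44 wide reaching forward to x -18, underside 46 and top 58 mm above the origin; open to the front (-x) and sides below the arm. The vertical stop screw passes through the arm at x 0, y +100. Spigots stand at x -20, y +15, -45, -105 mm
- stop_nose: flat round steel nose at the foot of the stop screw, 18 mm diameter, face 12 mm; origin at the centre of its lower face, z up; rises and sinks with the screw without rotating. Face 29 mm above the plate's top (39 above its origin) at stop_screw = 0, and 1.91 mm lower per radian (12 mm a turn): it meets the 20 mm setting block at about 4.71 rad
- stop_screw (a joint): turn of the stop screw in rad, growing clockwise seen from above, which lowers the nose; range 0 to 5.6, starts 1.2 to 2.9. Takes about 0.12 N m to turn and stays where it is left; the nose is backed by a stiff spring: turning on beyond touch presses the block about 5 N harder per 0.1 rad
- screw_head (a point): tip of the stop screw's head, 49 mm above the nose's face; the frame turns with the screw, x and y square to the flats. Square head 16 mm across flats, 13 mm tall, with a 3 mm cone (16 to 8 mm diameter) above it ending at this point; 16 mm below this point a flange of 32 mm diameter, on which the key's rim comes to rest
- key: loose upright box key, 100 mm tall, 0.2 kg; origin at the centre of its lower rim, z up. Square socket open downward, 19 mm inside, 26.6 outside, 18 deep; round shank 14 mm diameter from 22 to 60 mm up; square black handle 24 x 24 mm from 60 to 100 mm, flats parallel to the socket's. It stands by itself on the screw's flange; 0.2 rad of play each way on the head
- key_stand: fixed black stand with foot 70 mm square and a square pocket 30 mm inside, 46 mm outside, rim 30 mm above the counter, pocket floor 8 mm above the counter; origin on the counter at its centre, x and y along its sides. The key starts in it, standing upright and square to it
- setting_block: loose green setting block 100 x 30 x 20 mm (x, y, z), 0.17 kg; origin at the centre of its underside. It starts flat on the felt pad. (The smaller green parallel, 60 x 20 x 10 mm, is not it.)
- stop: the whole stop screw with its head, flange and nose; origin on its axis at the nose's face when the nose is free, z up
- felt_pad: fixed grey felt pad 130 x 60 x 4 mm (x, y, z), the setting block's place; origin on its underside at its centre
- spigot0 (a point): centre of the foot of a steel spigot, on the plate's top face, z up: 20 mm in diameter, 24 mm tall with a tapered top
- spigot1 (a point): the next spigot, the same, 60 mm from spigot0
- spigot2 (a point): the third spigot, the same, 60 mm from spigot1
- sleeve0: white delrin bearing sleeve standing upright: tube of outside diameter 36 mm, bore 23 mm, 30 mm tall, 30 g; origin at the centre of its lower end, z along its bore, both ends alike. One to three are out; absent ones read None
- sleeve1: white delrin bearing sleeve standing upright: tube of outside diameter 36 mm, bore 23 mm, 30 mm tall, 30 g; origin at the centre of its lower end, z along its bore, both ends alike. One to three are out; absent ones read None
- sleeve2: white delrin bearing sleeve standing upright: tube of outside diameter 36 mm, bore 23 mm, 30 mm tall, 30 g; origin at the centre of its lower end, z along its bore, both ends alike. One to three are out; absent ones read None
- shackle_pin: bystander: steel shackle pin lying down, 76 mm long
- parallel: bystander: thin green parallel 60 x 20 x 10 mm
- collar: bystander: flat steel collar 48 mm across, 12 mm high
- oil_bottle: bystander: bottle 40 mm across, 85 mm high
- screwdriver: bystander: screwdriver lying down
- claw_finger: bystander: bent aluminium claw finger about 120 mm long
- hex_nut: bystander: hexagon nut 28 mm across, 12 mm high
Things that resemble listed ones, but are neither listed nor needed, are in the scene too. What is shaped like the sleeve1 but blue or yellow is not meant.

How it is judged:
On the way, in this order (a step that is already met when the one before it is completed fails the run):
1. the setting block lies flat on the plate beneath the nose, with the screw still clear of it (x of stop_nose in the frame of setting_block between -0.047 and 0.047 m and y of stop_nose in the frame of setting_block between -0.013 and 0.013 m and z of setting_block in the frame of wrist_plate between 0.008 and 0.012 m and angle between setting_block's own z axis and vertical below 0.05 rad and z of stop_nose in the frame of wrist_plate above 0.031 m), for 0.2 s.
2. the screw has been turned down until its nose just rests on the block (x of stop_nose in the frame of setting_block between -0.047 and 0.047 m and y of stop_nose in the frame of setting_block between -0.013 and 0.013 m and z of setting_block in the frame of wrist_plate between 0.008 and 0.012 m and angle between setting_block's own z axis and vertical below 0.05 rad and z of stop_nose in the frame of wrist_plate between 0.0289 and 0.0305 m and contact force between stop_nose and setting_block between 0.3 and 30 N), for 0.3 s.
At the end, for the whole second after the job is handed in: nose face 18.9 to 20.5 mm above the plate (rested on the block at 0.3 to 30 N); block flat on the felt pad, centre within 30 mm of the pad's; key upright in its stand; every sleeve present upright within 3 mm of the plate and 4 mm of a spigot's axis; all at rest (z of stop_nose in the frame of wrist_plate between 0.0289 and 0.0305 m and horizontal distance between setting_block and felt_pad below 0.03 m and height (world z) of setting_block between 0.002 and 0.0065 m and angle between setting_block's own z axis and vertical below 0.05 rad and horizontal distance between key and key_stand below 0.006 m and height (world z) of key below 0.012 m and angle between key's own z axis and vertical below 0.15 rad and ((horizontal distance between sleeve0 and spigot0 below 0.004 m and z of sleeve0 in the frame of spigot0 below 0.003 m and angle between sleeve0's own z axis and vertical below 0.06 rad) or (horizontal distance between sleeve0 and spigot1 below 0.004 m and z of sleeve0 in the frame of spigot1 below 0.003 m and angle between sleeve0's own z axis and vertical below 0.06 rad) or (horizontal distance between sleeve0 and spigot2 below 0.004 m and z of sleeve0 in the frame of spigot2 below 0.003 m and angle between sleeve0's own z axis and vertical below 0.06 rad)) and ((horizontal distance between sleeve1 and spigot0 below 0.004 m and z of sleeve1 in the frame of spigot0 below 0.003 m and angle between sleeve1's own z axis and vertical below 0.06 rad) or (horizontal distance between sleeve1 and spigot1 below 0.004 m and z of sleeve1 in the frame of spigot1 below 0.003 m and angle between sleeve1's own z axis and vertical below 0.06 rad) or (horizontal distance between sleeve1 and spigot2 below 0.004 m and z of sleeve1 in the frame of spigot2 below 0.003 m and angle between sleeve1's own z axis and vertical below 0.06 rad)) and ((horizontal distance between sleeve2 and spigot0 below 0.004 m and z of sleeve2 in the frame of spigot0 below 0.003 m and angle between sleeve2's own z axis and vertical below 0.06 rad) or (horizontal distance between sleeve2 and spigot1 below 0.004 m and z of sleeve2 in the frame of spigot1 below 0.003 m and angle between sleeve2's own z axis and vertical below 0.06 rad) or (horizontal distance between sleeve2 and spigot2 below 0.004 m and z of sleeve2 in the frame of spigot2 below 0.003 m and angle between sleeve2's own z axis and vertical below 0.06 rad)) and linear speed of each of setting_block, key, sleeve0, sleeve1, sleeve2 below 0.02 m/s); the robot touches nothing.
It fails at once if the fingers touch the stop screw or its nose (contact force between the fingers and stop above 1 N).
It fails at once if a bystander is moved by more than 30 mm (distance of any of shackle_pin, parallel, collar, oil_bottle, screwdriver, claw_finger, hex_nut from where it was at the start of the episode above 0.03 m).
Of sleeve0, sleeve1, sleeve2 only 1 to 3 are there at a start; the rules pass over those that are not, and their reading is None.
At some moment in a run one of sleeve0, sleeve1, sleeve2, setting_block may be knocked a few centimetres aside while the robot is not near it.
It also fails if it takes over 210 s, if anything falls off the work surface, if the arm or the gripper's body presses on something with over 40 N, if the wrist force passes 120 N, or if a joint passes its speed limit or range.

### The arm

A 6-joint arm with a two-finger parallel gripper is mounted at the origin on the work surface. World frame = base frame: x ahead of the robot, y to its left, z up, the work surface at z = 0. Lengths are in m, angles in rad, forces in N, time in s.
With the tool pointing down it reaches from about 0.35 to 0.875 m from the base axis. Payload 4.2 kg.
Tool frame: the origin (TCP) lies on the centre line of the jaws, within the pads' length; the fingertips stand 11 mm ahead of it and the grasp point (between the pads) lies 8 mm behind it; z points along the fingers, y is the line along which they close (so a half turn about z gives the same grasp; the last joint's range is limited). The gripper opens to 87 mm and grips with 3 to 60 N. Pads are 19 mm wide; open, the fingers measure 117 mm over their backs; the gripper's body (75 mm by 190 mm) begins 51 mm behind the grasp point.
Start: joints at [1.583, 0.385, 0.008, 0, -1.194, -0.259], TCP at [0.153, 0.606, 0.21] pointing down, gripper open.
Joint ranges: [-3.14, 3.14], [-1.21, 2.06], [-1.07, 1.41], [-3.16, 2.05], [-2.99, -0.16], [-3.1, 3.1]. Speed limits (rad/s): [2.79, 2.79, 3.14, 3.14, 3.14, 3.14].

### API

Orientations are given as a unit quaternion [x, y, z, w].
In Python, from plant import r gives the robot as it stands.
- The arm moves only by the tool move_arm, never from a script. Its argument "targets" is a list of rows, each an object with "gripper": the opening, from -1 (shut) to 1 (fully open); "offset": the shift along the tool's x, y, z scaled (see below), a list of three; "turn": the turn about the tool's z scaled (see below). In form: [{"gripper": gripper, "offset": [tx, ty, tz], "turn": turn}, ...]. A call has 1 to 8 rows; each row is the pose to reach, as a shift and turn from the pose commanded when the call began, along the tool's axes at that moment, turning the shorter way round; what a row does not reach only later rows make up. The controller multiplies each number of a shift by 0.3 m and each number of a turn by 360 degrees. A row lasts 1/8 s, in which the tool goes at most 62.5 mm and 10.7 degrees, less where a joint would pass 70% of its speed; a pose out of reach is approached as far as the arm can. A call with a number of a shift or a turn outside -1 to 1 is refused whole. A call with a gripper value outside its range is refused whole. The fingers move at their own pace and stop on an object; "force" is the grip in N (left out, the last holds). Time passes only in rows, so rows that repeat a pose let the fingers close. It gives the time, the measured TCP pose, the force, the opening and the grip force at its end, in the units of the state.
- r.state(): the state, without advancing time (a new reading comes with each control period).
- r.capture(name): name is "side" or "top" or "wrist"; returns a dict with "image" (400x640x3 uint8, blue, green, red), "mtx" (3x3 intrinsics, pixels), "world_to_cam" (4x4, takes a point from world to camera coordinates); the wrist camera has in their place "T_tool_cam" (4x4, takes a point from camera to tool coordinates, whose origin is the TCP and whose axes are the flange's). Camera axes: x right, y up, looking along -z (the intrinsics and any distortion apply to the point x, -y, -z); pixel columns grow to the right and rows downward; lengths in m; the calibration is good to about 2 mm. The wrist camera is an equidistant fisheye: a pixel r from the principal point sees the ray r / f radians off the axis. A picture is of the moment at which its call begins: read the wrist's pose just before it. There is no depth.
- r.hand_in(): hands the job in; it is judged then, once.
The state is a dict: "time": time; "joints": joint angles; "joint_velocities": joint speeds; "tau": joint torques, N m; "position": TCP position; "eef_rot": TCP orientation; "ft_force": force on the tool from outside, world axes, zero at the start; "torque": the same for the moment, N m; "gripper_width": finger opening in m; "grip_force": force on a finger pad.
Only numpy, scipy, OpenCV 4.12 (cv2) and the standard library are available. Lean on these libraries where they do the work, as an engineer would, in place of code of your own. Each camera call takes 0.05 s, during which the arm holds its last target. There are 200 camera calls.

## Working session

There is one attempt and no reset: what is moved stays moved. The work goes in short steps, Python scripts to look and compute and a tool call to move; the robot and the scene stay as the last step left them, time stands still between calls to the robot, and variables do not carry over. Pictures are saved under pics/ and viewed, at most 14 in all, crops included, and the job is handed in when it is done.

Besides the shell and the picture viewer there is one more tool, called after ">>>" by a JSON object that holds its "name" and its "arguments". move_arm: Moves the arm, as the interface text tells. Its arguments: {"type":"object","properties":{"targets":{"type":"array"},"force":{"type":"number"}},"required":["targets"]}

```bash
mkdir -p pics
cat > h.py <<'E'
import numpy as np, cv2
from plant import r
from scipy.spatial.transform import Rotation as R
def snap(n,f):
    c=r.capture(n); cv2.imwrite('pics/'+f+'.png',c['image']); np.savez('pics/'+f+'.npz',**{k:np.array(v) for k,v in c.items()}); return c
def load(f): return dict(np.load('pics/'+f+'.npz'))
def ray(c,u,v):
    W=c['world_to_cam']; K=c['mtx']; d=np.array([(u-K[0,2])/K[0,0],-(v-K[1,2])/K[1,1],-1.])
    return -W[:3,:3].T@W[:3,3], W[:3,:3].T@d
def at(c,u,v,z):
    o,d=ray(c,u,v); return o+d*(z-o[2])/d[2]
def proj(c,p):
    W=c['world_to_cam'];K=c['mtx'];q=W[:3,:3]@np.array(p)+W[:3,3]
    return np.array([K[0,0]*q[0]/-q[2]+K[0,2],K[1,1]*-q[1]/-q[2]+K[1,2]])
E
python3 - <<'E'
from h import *
s=r.state(); print(s)
for n in('top','side'):
    c=snap(n,n+'0'); print({k:v for k,v in c.items() if k!='image'})
E
```

```text
{'time': 0.0, 'joints': array([ 1.58260472e+00,  3.85573203e-01,  6.64797812e-03, -4.87396173e-04,
       -1.19399104e+00, -2.58588457e-01]), 'joint_velocities': array([ 0.00129948, -0.00206923,  0.00083558, -0.00069137, -0.00026267,
       -0.00192946]), 'tau': array([-6.26899837e-04, -3.90665889e+01,  1.87410361e+01,  4.22007188e+00,
        1.09724421e-02, -1.94114318e-04]), 'position': array([0.15251672, 0.6054709 , 0.20925997]), 'eef_rot': array([ 9.92385451e-01, -1.23166318e-01, -8.15691666e-05,  1.08082755e-03]), 'ft_force': array([ 0.62422714, -0.20014752,  0.04689085]), 'torque': array([-0.06207499, -0.00680731, -0.03899018]), 'grip_force': 0.0, 'gripper_width': 0.08695085955597166}
{'mtx': array([[412.16330474,   0.        , 305.81236698],
       [  0.        , 412.16330474, 198.55417707],
       [  0.        ,   0.        ,   1.        ]]), 'world_to_cam': array([[-0.00263484, -0.99992234, -0.01218099,  0.04261336],
       [ 0.99281317, -0.00407313,  0.11960527, -0.54810565],
       [-0.1196456 , -0.0117783 ,  0.9927468 , -1.05319835],
       [ 0.        ,  0.        ,  0.        ,  1.        ]])}
{'mtx': array([[372.97494492,   0.        , 323.37893718],
       [  0.        , 372.97494492, 202.55358554],
       [  0.        ,   0.        ,   1.        ]]), 'world_to_cam': array([[ 0.75800978, -0.6522325 ,  0.00373374, -0.40078533],
       [ 0.39418478,  0.46265836,  0.79408161, -0.29304928],
       [-0.51965328, -0.60044984,  0.60779969, -0.71896287],
       [ 0.        ,  0.        ,  0.        ,  1.        ]])}
```

View pics/top0.png

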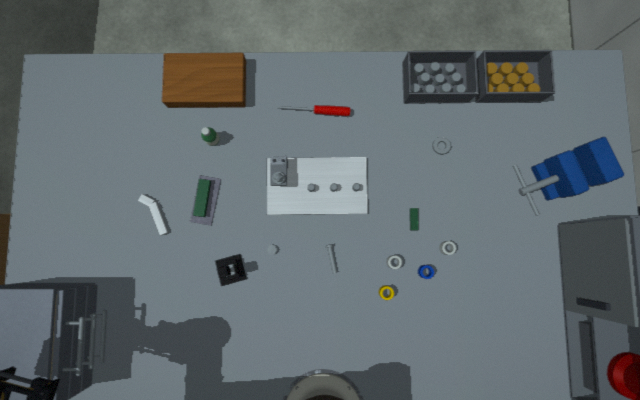

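View pics/side0.png

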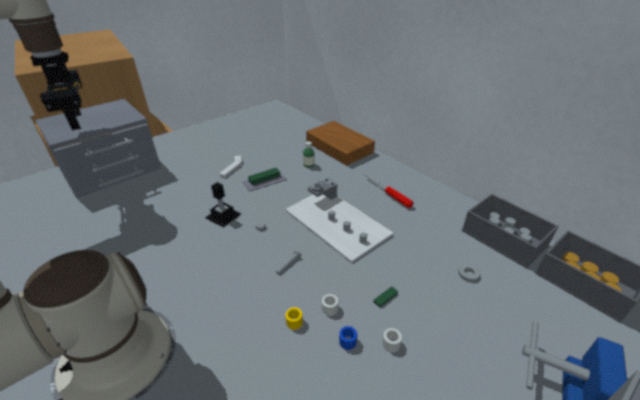

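Top view: white sleeves at (395,262) and (449,248); look-alikes are blue (426,271), yellow (387,293) and the collar (442,146). The setting block is on its pad at (202,197), while the small green parallel is at (414,219). The key is in its stand at (232,269), the plate at (317,185) and the screw at about (279,170). Next, close crops.

Run:
```python
from h import *
t=load('top0')['image']
cv2.imwrite('pics/c1.png',cv2.resize(t[145:295,180:380],None,fx=4,fy=4,interpolation=cv2.INTER_CUBIC))
a=cv2.resize(t[230:310,370:470],None,fx=4,fy=4,interpolation=cv2.INTER_CUBIC)
s=load('side0')['image']
b=cv2.resize(s[150:230,200:300],None,fx=4,fy=4,interpolation=cv2.INTER_CUBIC)
d=cv2.resize(s[170:245,280:380],None,fx=4,fy=4,interpolation=cv2.INTER_CUBIC)[:280]
cv2.imwrite('pics/c2.png',np.vstack([np.hstack([a,b]),np.hstack([d,d*0])])[:600])
```

```text
(no output)
```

View pics/c1.png

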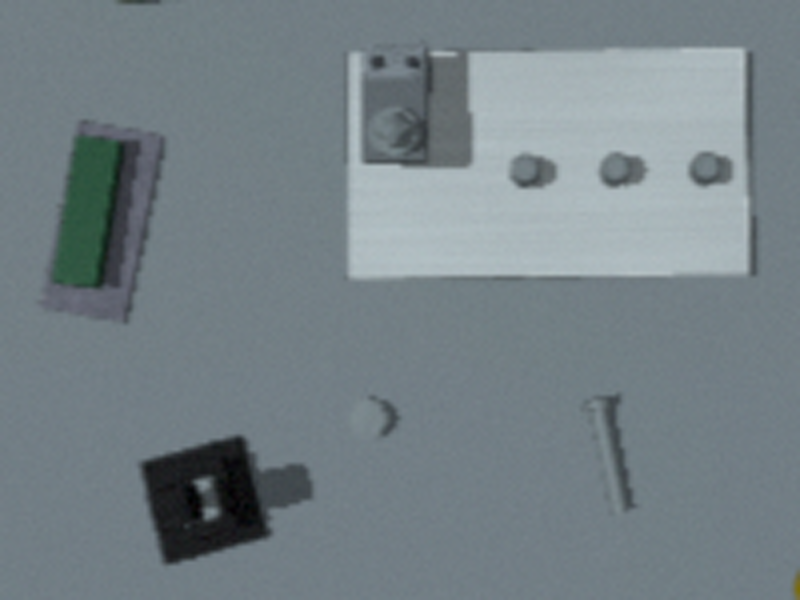

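View pics/c2.png

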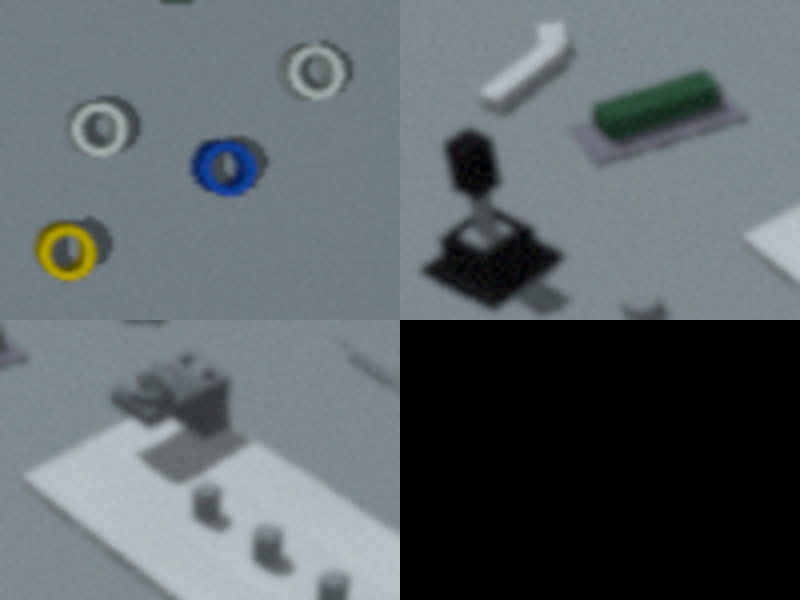

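Crop 1: block top corners (77,137), (122,141), (100,287), (53,282); pad corners (82,121), (165,134), (128,321), (44,306). Plate corners are (350,52), (748,48), (750,273), (349,277), spigot tops about (525,171), (615,170), (706,169), and screw head about (398,130). Stand foot corners are (142,462), (243,436), (269,535), (168,563). Crop 2 confirms the two white sleeves at (101,128) and (318,71).

Run:
```python
from h import *
c=load('top0')
def P(U,V,z,o=(180,145)): return at(c,(U+.5)/4-.5+o[0],(V+.5)/4-.5+o[1],z)
np.set_printoptions(precision=4,suppress=True)
def quad(name,pts,z,o=(180,145)):
    q=np.array([P(*p,z,o) for p in pts]); m=q.mean(0); 
    e=(q[1]-q[0]+q[2]-q[3])/2; f=(q[2]-q[1]+q[3]-q[0])/2
    print(name,m,'e',np.hypot(*e[:2]),np.degrees(np.arctan2(e[1],e[0])),'f',np.hypot(*f[:2]),np.degrees(np.arctan2(f[1],f[0])))
quad('plate',[(350,52),(748,48),(750,273),(349,277)],.01)
quad('block',[(77,137),(122,141),(100,287),(53,282)],.024)
quad('pad',[(82,121),(165,134),(128,321),(44,306)],.004)
quad('stand',[(142,462),(243,436),(269,535),(168,563)],.004)
quad('keytop',[(187,482),(216,476),(223,515),(192,519)],.108)
for p in [(525,171),(615,170),(706,169)]: print('spig',P(*p,.034))
print('screw',P(398,130,.074))
print('arm front L/R',P(364,162,.058),P(427,164,.058))
for p in [(101,128),(318,71)]: print('sleeve',P(*p,.03,(370,230)))
for n,p in dict(pin0=(600,400),pin1=(625,510),nut=(373,418)).items(): print(n,P(*p,.008))
```

```text
plate [0.5878 0.0111 0.01  ] e 0.26981628886176556 -89.67832998513086 f 0.15369202395070583 179.7911317736733
block [0.5534 0.3187 0.024 ] e 0.03101133292125588 -95.82464399807925 f 0.09851833317200466 172.605842689692
pad [0.55   0.3125 0.004 ] e 0.05791780110382425 -99.73099651566633 f 0.1289103793091549 170.10098373899856
stand [0.3631 0.2405 0.004 ] e 0.06919303664556477 -75.2946613771998 f 0.06818615655365534 -164.19471332181195
keytop [0.3688 0.2211 0.108 ] e 0.018284206622740325 -80.75889086474933 f 0.02295002970778877 -169.82605721728189
spig [0.5778 0.0273 0.034 ]
spig [ 0.5782 -0.0321  0.034 ]
spig [ 0.5786 -0.0921  0.034 ]
screw [0.5987 0.1083 0.074 ]
arm front L/R [0.5806 0.1314 0.058 ] [0.5791 0.0907 0.058 ]
sleeve [ 0.3832 -0.1893  0.03  ]
sleeve [ 0.4195 -0.3308  0.03  ]
pin0 [ 0.4276 -0.0219  0.008 ]
pin1 [ 0.3555 -0.0377  0.008 ]
nut [0.4161 0.1291 0.008 ]
```

```bash
cat >> h.py <<'E'
def yaw(s): 
    X=R.from_quat(s['eef_rot']).as_matrix()[:,0]; return np.degrees(np.arctan2(X[1],X[0]))
def plan(*wps):
    """wps: (x,y,z,yaw_deg); prints offset and turn of each from the present pose"""
    s=r.state(); M=R.from_quat(s['eef_rot']).as_matrix()
    print('now',np.round(s['position'],4),'yaw %.2f'%yaw(s),'t %.2f'%s['time'],'w %.4f'%s['gripper_width'],'j6 %.2f'%s['joints'][5],'F',np.round(s['ft_force'],1),'T',np.round(s['torque'],2))
    for w in wps:
        o=M.T@(np.array(w[:3])-s['position'])/.3; dt=-((w[3]-yaw(s)+180)%360-180)/360
        print(w,'offset',np.round(o,4).tolist(),'turn %.4f'%dt)
E
python3 - <<'E'
from h import *
c=load('top0')
print(at(c,165,233,.01),at(c,150,205,.01),at(c,140,197,.01), r.capture('wrist').get('T_tool_cam'))
plan((.5186,.3228,.12,-6.7),(.5186,.3228,.017,-6.7))
E
```

```text
[0.45971895 0.41821241 0.01      ] [0.53523484 0.46177553 0.01      ] [0.55711599 0.48990431 0.01      ] [[-4.65018782e-04  9.65559846e-01  2.60180643e-01  7.17268000e-02]
 [ 9.99999789e-01  5.67272311e-04 -3.17920195e-04 -1.53004340e-03]
 [-4.54564250e-04  2.60180440e-01 -9.65559906e-01 -1.74339461e-01]
 [ 0.00000000e+00  0.00000000e+00  0.00000000e+00  1.00000000e+00]]
now [0.1526 0.6056 0.2095] yaw -14.15 t 0.15 w 0.0871 j6 -0.26 F [ 1.6 -0.6  0.2] T [-0.03  0.    0.03]
(0.5186, 0.3228, 0.12, -6.7) offset [1.4135, 0.6154, 0.2996] turn -0.0207
(0.5186, 0.3228, 0.017, -6.7) offset [1.4134, 0.6148, 0.6429] turn -0.0207
```

>>> {"name": "move_arm", "arguments": {"targets": [{"gripper":0.4,"offset":[0.9,0.39,0.1],"turn":-0.02},{"gripper":0.4,"offset":[0.9,0.39,0.1],"turn":-0.02},{"gripper":0.4,"offset":[0.9,0.39,0.1],"turn":-0.02},{"gripper":0.4,"offset":[0.9,0.39,0.1],"turn":-0.02},{"gripper":0.4,"offset":[0.9,0.39,0.1],"turn":-0.02},{"gripper":0.4,"offset":[0.9,0.39,0.1],"turn":-0.02}]}}

```text
time: 0.9
position: [0.3876, 0.4241, 0.1795]
eef_rot: [0.998, -0.063, -0.0, 0.001]
ft_force: [-0.7, 0.4, -0.2]
gripper_width: 0.061
grip_force: 0.0
```

Run:
```python
from h import *
plan((.5186,.3228,.12,-6.7),(.5186,.3228,.017,-6.7))
```

```text
now [0.3876 0.4241 0.1795] yaw -7.22 t 0.90 w 0.0610 j6 0.33 F [-0.7  0.4 -0.2] T [0.02 0.01 0.04]
(0.5186, 0.3228, 0.12, -6.7) offset [0.4757, 0.2799, 0.1985] turn -0.0014
(0.5186, 0.3228, 0.017, -6.7) offset [0.4759, 0.2792, 0.5419] turn -0.0014
```

>>> {"name": "move_arm", "arguments": {"targets": [{"gripper":0.4,"offset":[0.476,0.28,0.2],"turn":0},{"gripper":0.4,"offset":[0.476,0.28,0.2],"turn":0},{"gripper":0.4,"offset":[0.476,0.28,0.2],"turn":0},{"gripper":0.4,"offset":[0.476,0.28,0.2],"turn":0},{"gripper":0.4,"offset":[0.476,0.28,0.2],"turn":0}]}}

```text
time: 1.52
position: [0.5172, 0.3266, 0.1203]
eef_rot: [0.998, -0.06, -0.0, -0.0]
ft_force: [-0.1, 0.2, 0.4]
gripper_width: 0.0605
grip_force: 0.0
```

```bash
cat >> h.py <<'E'
def wsnap(f):
    s=r.state(); c=r.capture('wrist'); T=np.eye(4); T[:3,:3]=R.from_quat(s['eef_rot']).as_matrix(); T[:3,3]=s['position']
    c['T']=T@c['T_tool_cam']; cv2.imwrite('pics/'+f+'.png',c['image']); np.savez('pics/'+f+'.npz',**{k:np.array(v) for k,v in c.items()}); return c
def wat(c,u,v,z):
    K=c['mtx']; x=(u-K[0,2])/K[0,0]; y=(v-K[1,2])/K[1,1]; th=np.hypot(x,y); k=np.sin(th)/th if th>1e-9 else 1
    d=c['T'][:3,:3]@np.array([x*k,-y*k,-np.cos(th)]); o=c['T'][:3,3]; return o+d*(z-o[2])/d[2]
def wproj(c,p):
    q=c['T'][:3,:3].T@(np.array(p)-c['T'][:3,3]); a=np.array([q[0],-q[1]]); n=np.linalg.norm(a); th=np.arctan2(n,-q[2]); K=c['mtx']
    return np.array([K[0,2],K[1,2]])+K[0,0]*th*a/n
E
python3 - <<'E'
from h import *
c=wsnap('w1'); print(c['mtx'])
plan((.5186,.3228,.017,-6.7))
E
```

```text
[[309.70691629   0.         315.96181798]
 [  0.         309.70691629 202.17418959]
 [  0.           0.           1.        ]]
now [0.517  0.3271 0.1208] yaw -6.86 t 1.57 w 0.0606 j6 0.62 F [-0.4  0.5  0.4] T [ 0.01 -0.   -0.03]
(0.5186, 0.3228, 0.017, -6.7) offset [0.0067, 0.0139, 0.3459] turn -0.0004
```

View pics/w1.png

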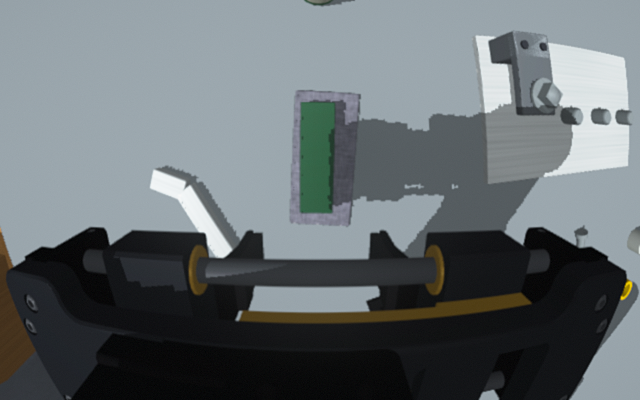

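Wrist view: block top corners (300,101), (334,101), (333,213), (301,213); pad corners (295,91), (359,94), (352,226), (290,223); screw head tip about (547,91).

```bash
cat >> h.py <<'E'
def wquad(name,c,pts,z):
    q=np.array([wat(c,*p,z) for p in pts]); m=q.mean(0); e=(q[1]-q[0]+q[2]-q[3])/2; f=(q[2]-q[1]+q[3]-q[0])/2
    print(name,np.round(m,4),'e %.4f %.2f f %.4f %.2f'%(np.hypot(*e[:2]),np.degrees(np.arctan2(e[1],e[0])),np.hypot(*f[:2]),np.degrees(np.arctan2(f[1],f[0]))))
E
python3 - <<'E'
from h import *
c=load('w1')
wquad('block',c,[(300,101),(334,101),(333,213),(301,213)],.024)
wquad('pad',c,[(295,91),(359,94),(352,226),(290,223)],.004)
print(wat(c,547,91,.085), wproj(c,(.55,.315,.024)))
i=c['image'];cv2.imwrite('pics/c3.png',np.hstack([cv2.resize(i[20:130,470:640],None,fx=4.6,fy=4.6,interpolation=cv2.INTER_CUBIC)]))
E
```

```text
block [0.556  0.3223 0.024 ] e 0.0293 -96.92 f 0.1005 173.09
pad [0.5509 0.3161 0.004 ] e 0.0606 -99.57 f 0.1284 170.74
[0.60336065 0.12707269 0.085     ] [326.07905602 163.84211724]
```

View pics/c3.png

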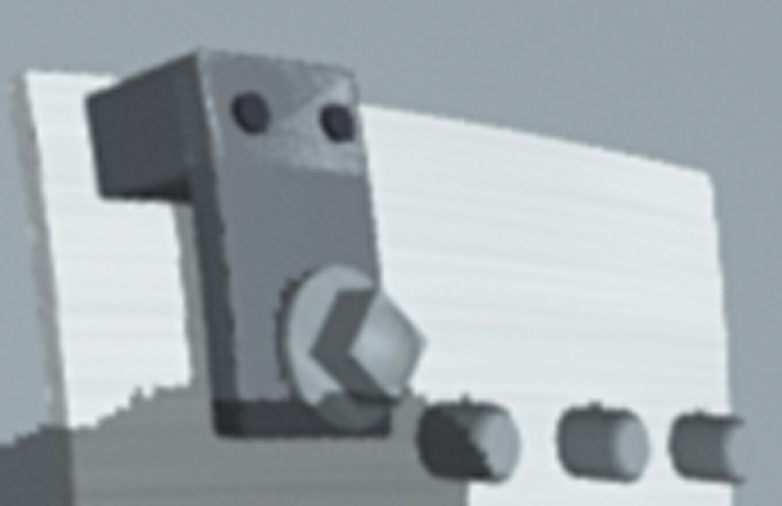

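Head seen as a diamond at crop (365,345), with its flats about 45° to the plate. Descending on the block's near end.

>>> {"name": "move_arm", "arguments": {"targets": [{"gripper":0.4,"offset":[0.01,0.008,0.2],"turn":0},{"gripper":0.4,"offset":[0.01,0.008,0.3],"turn":0},{"gripper":0.4,"offset":[0.01,0.008,0.34],"turn":0},{"gripper":0.4,"offset":[0.01,0.008,0.34],"turn":0},{"gripper":-0.5,"offset":[0.01,0.008,0.34],"turn":0},{"gripper":-0.5,"offset":[0.01,0.008,0.34],"turn":0},{"gripper":-0.5,"offset":[0.01,0.008,0.34],"turn":0},{"gripper":-0.5,"offset":[0.01,0.008,0.34],"turn":0}], "force": 30}}

```text
time: 2.58
position: [0.5203, 0.3233, 0.0187]
eef_rot: [0.998, -0.061, 0.0, -0.0]
ft_force: [-0.4, -1.2, -0.2]
gripper_width: 0.0292
grip_force: 0.0
```

Run:
```python
from h import *
plan((.52,.325,.10,-6.9))
```

```text
now [0.5203 0.3233 0.0187] yaw -6.95 t 2.58 w 0.0292 j6 0.63 F [-0.4 -1.2 -0.2] T [ 0.01 -0.03  0.01]
(0.52, 0.325, 0.1, -6.9) offset [-0.0017, -0.0056, -0.2709] turn -0.0001
```

>>> {"name": "move_arm", "arguments": {"targets": [{"gripper":-0.6,"offset":[0,0,0],"turn":0},{"gripper":-0.6,"offset":[0,0,0],"turn":0},{"gripper":-0.6,"offset":[0,0,-0.2],"turn":0},{"gripper":-0.6,"offset":[0,0,-0.3],"turn":0},{"gripper":-0.6,"offset":[0,0,-0.3],"turn":0},{"gripper":-0.6,"offset":[-0.08,0.3,-0.3],"turn":-0.01},{"gripper":-0.6,"offset":[-0.2,0.5,-0.3],"turn":-0.02},{"gripper":-0.6,"offset":[-0.2,0.5,-0.3],"turn":-0.02}], "force": 45}}

```text
time: 3.58
position: [0.4398, 0.1786, 0.107]
eef_rot: [1.0, 0.002, -0.002, 0.001]
ft_force: [0.1, 0.1, 0.9]
gripper_width: 0.0177
grip_force: 0.0
```

Run:
```python
from h import *
plan((.45,.1115,.11,0.2))
```

```text
now [0.4398 0.1786 0.107 ] yaw 0.21 t 3.58 w 0.0177 j6 0.85 F [0.1 0.1 0.9] T [ 0.02 -0.05  0.04]
(0.45, 0.1115, 0.11, 0.2) offset [0.0332, 0.2238, -0.0095] turn 0.0000
```

Missed: the jaws closed past the block width. Taking a look.

Run:
```python
from h import *
t=snap('top','t2')['image']; w=wsnap('w2')['image']
a=cv2.resize(t[145:295,180:310],None,fx=3,fy=3,interpolation=cv2.INTER_CUBIC)
cv2.imwrite('pics/c4.png',np.hstack([a,cv2.resize(w[:, 120:480],(400,445))[:450, :400] if 0 else cv2.resize(w,None,fx=.63,fy=1.125)]))
```

```text
(no output)
```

View pics/c4.png

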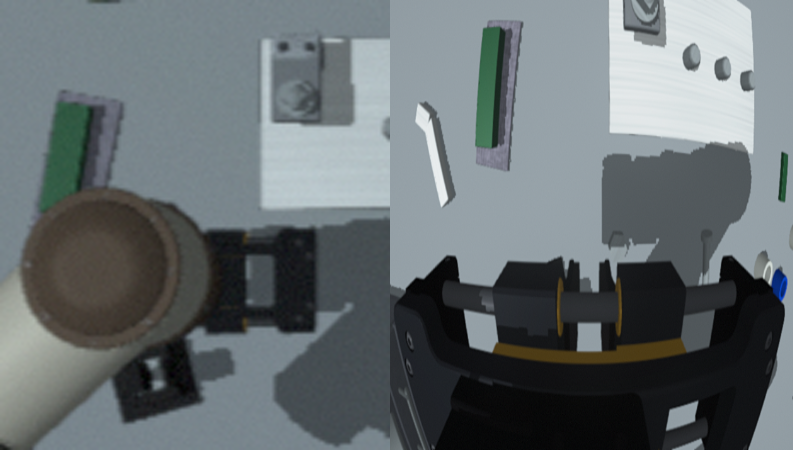

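Run:
```python
from h import *
c=load('w2')
f=lambda p:((p[0]-390)/.63,p[1]/1.125)
wquad('block',c,[f(p) for p in[(484,27),(504,28),(494,148),(476,147)]],.024)
wquad('pad',c,[f(p) for p in [(485,19),(523,21),(510,170),(475,164)]],.004)
t=load('t2'); a=load('top0')
g=lambda p:((p[0]+.5)/3-.5+180,(p[1]+.5)/3-.5+145)
print([at(t,*g(p),.024).round(4) for p in[(57,101),(92,105)]]) 
g=lambda p:((p[0]+.5)/4-.5+180,(p[1]+.5)/4-.5+145)
print([at(t,*g(p),.024).round(4) for p in[(77,137),(122,141)]]) 
d=np.abs(t['image'].astype(int)-a['image'])[170:200,185:230].max(2); print((d>40).sum())
```

```text
block [0.5546 0.3188 0.024 ] e 0.0327 -98.98 f 0.0989 171.43
pad [0.5516 0.316  0.004 ] e 0.0652 -99.68 f 0.1294 170.93
[array([0.6052, 0.3282, 0.024 ]), array([0.6014, 0.2967, 0.024 ])]
[array([0.6037, 0.3276, 0.024 ]), array([0.6008, 0.2972, 0.024 ])]
0
```

```bash
python3 - <<'E'
from h import *
c=load('w2'); s=r.state(); p=s['position']
for d in(.011,0,-.008):
  print(d,[wproj(c,p+np.array([dx,dy,-d])).round(0) for dx in (.0095,-.0095) for dy in(.0088,-.0088)])
t=load('t2'); print(proj(t,p), c['T'][:3,3],c['T'][:3,2])
plan()
E
python3 -c "
import cv2
a=cv2.imread('pics/w2.png')[190:330,200:420]
cv2.imwrite('pics/c5.png',cv2.resize(a,None,fx=3.5,fy=3.5))"
```

```text
0.011 [array([300., 218.]), array([328., 218.]), array([301., 246.]), array([328., 246.])]
0 [array([299., 224.]), array([329., 224.]), array([300., 253.]), array([329., 253.])]
-0.008 [array([299., 229.]), array([330., 229.]), array([299., 259.]), array([329., 259.])]
[249.14350992 239.7835932 ] [0.50998867 0.17755425 0.28061367] [0.26705278 0.00427976 0.9636724 ]
now [0.439  0.1778 0.1073] yaw 0.11 t 3.67 w 0.0173 j6 0.85 F [ 0.7 -0.1  0.7] T [ 0.01 -0.04 -0.01]
```

View pics/c5.png

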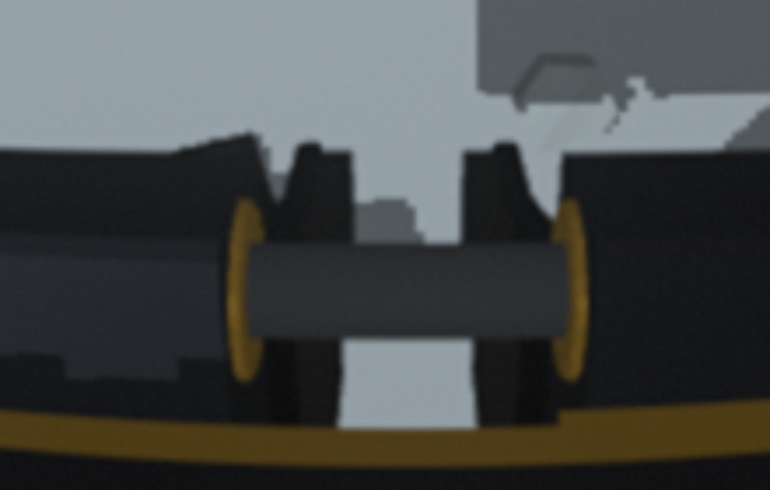

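Run:
```python
from h import *
c=snap('side','s2'); s=r.state(); p=s['position']; i=c['image'].copy()
u,v=proj(c,p).astype(int); print(u,v)
x0,y0=max(u-50,0),max(v-50,0)
i=cv2.resize(i[y0:v+40,x0:u+50],None,fx=6,fy=6,interpolation=cv2.INTER_CUBIC)
for d,col in((.011,(0,0,255)),(0,(0,255,0)),(-.03,(255,0,0))):
  for dx in(-.0095,.0095):
    q=(proj(c,p+np.array([dx,0,-d]))-[x0,y0]+.5)*6; cv2.circle(i,tuple(q.astype(int)),3,col,-1)
cv2.imwrite('pics/c6.png',i)
```

```text
254 183
```

View pics/c6.png

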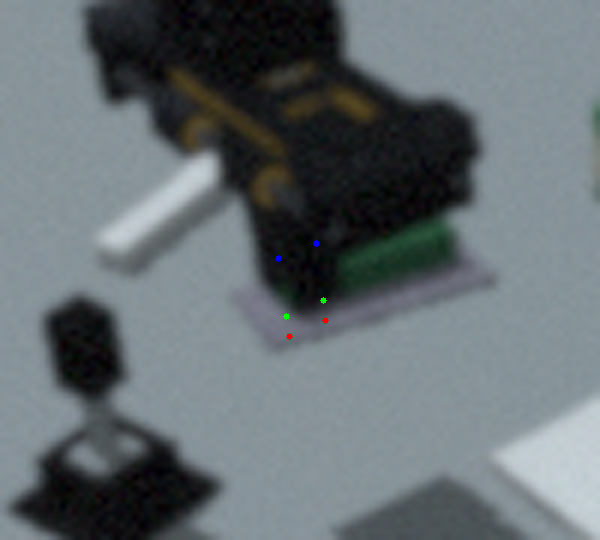

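Side view: the fingertips appear at about the TCP level (crop (305,312)), roughly 11 mm short of where the stated geometry puts them. I'll check by touching the bare counter gently.

>>> {"name": "move_arm", "arguments": {"targets": [{"gripper":-0.6,"offset":[0.037,-0.03,0.2],"turn":0},{"gripper":-0.6,"offset":[0.037,-0.03,0.3],"turn":0},{"gripper":-0.6,"offset":[0.037,-0.03,0.32],"turn":0},{"gripper":-0.6,"offset":[0.037,-0.03,0.32],"turn":0}]}}

```text
time: 4.22
position: [0.4542, 0.1913, 0.0123]
eef_rot: [1.0, 0.003, 0.0, 0.0]
ft_force: [-0.3, 1.0, -0.5]
gripper_width: 0.0176
grip_force: 0.0
```

>>> {"name": "move_arm", "arguments": {"targets": [{"gripper":-0.6,"offset":[0,0,0.005],"turn":0},{"gripper":-0.6,"offset":[0,0,0.01],"turn":0},{"gripper":-0.6,"offset":[0,0,0.01],"turn":0}]}}

```text
time: 4.6
position: [0.4538, 0.1909, 0.01]
eef_rot: [1.0, 0.002, 0.0, -0.0]
ft_force: [-0.0, 0.1, 0.3]
gripper_width: 0.0174
grip_force: 0.0
```

>>> {"name": "move_arm", "arguments": {"targets": [{"gripper":-0.6,"offset":[0,0,0.005],"turn":0},{"gripper":-0.6,"offset":[0,0,0.01],"turn":0},{"gripper":-0.6,"offset":[0,0,0.01],"turn":0}]}}

```text
time: 4.97
position: [0.4535, 0.1905, 0.0062]
eef_rot: [1.0, 0.002, -0.0, 0.0]
ft_force: [0.3, -0.1, 0.3]
gripper_width: 0.0176
grip_force: 0.0
```

>>> {"name": "move_arm", "arguments": {"targets": [{"gripper":-0.6,"offset":[0,0,0.005],"turn":0},{"gripper":-0.6,"offset":[0,0,0.01],"turn":0},{"gripper":-0.6,"offset":[0,0,0.01],"turn":0}]}}

```text
time: 5.35
position: [0.4535, 0.1905, 0.0032]
eef_rot: [1.0, 0.002, -0.0, 0.0]
ft_force: [-0.1, -0.1, -0.5]
gripper_width: 0.0178
grip_force: 0.0
```

>>> {"name": "move_arm", "arguments": {"targets": [{"gripper":-0.6,"offset":[0,0,0.005],"turn":0},{"gripper":-0.6,"offset":[0,0,0.01],"turn":0},{"gripper":-0.6,"offset":[0,0,0.01],"turn":0}]}}

```text
time: 5.72
position: [0.4535, 0.1906, 0.0002]
eef_rot: [1.0, 0.002, -0.0, 0.0]
ft_force: [-0.3, -0.9, 0.6]
gripper_width: 0.0178
grip_force: 0.0
```

>>> {"name": "move_arm", "arguments": {"targets": [{"gripper":-0.6,"offset":[0,0,0.005],"turn":0},{"gripper":-0.6,"offset":[0,0,0.01],"turn":0},{"gripper":-0.6,"offset":[0,0,0.01],"turn":0}]}}

```text
time: 6.1
position: [0.4535, 0.1906, -0.0028]
eef_rot: [1.0, 0.002, -0.0, 0.0]
ft_force: [-0.2, 0.2, -0.9]
gripper_width: 0.018
grip_force: 0.0
```

Still free; continuing.

>>> {"name": "move_arm", "arguments": {"targets": [{"gripper":-0.6,"offset":[0,0,0.005],"turn":0},{"gripper":-0.6,"offset":[0,0,0.01],"turn":0},{"gripper":-0.6,"offset":[0,0,0.01],"turn":0}]}}

```text
time: 6.48
position: [0.4535, 0.1906, -0.0058]
eef_rot: [1.0, 0.002, -0.0, 0.0]
ft_force: [-0.3, 0.2, -0.2]
gripper_width: 0.0173
grip_force: 0.0
```

>>> {"name": "move_arm", "arguments": {"targets": [{"gripper":-0.6,"offset":[0,0,0.005],"turn":0},{"gripper":-0.6,"offset":[0,0,0.01],"turn":0},{"gripper":-0.6,"offset":[0,0,0.01],"turn":0}]}}

```text
time: 6.85
position: [0.4535, 0.1906, -0.0088]
eef_rot: [1.0, 0.002, -0.0, 0.0]
ft_force: [0.3, -0.2, 0.1]
gripper_width: 0.0174
grip_force: 0.0
```

Run:
```python
from h import *
plan()
c=snap('side','s3'); s=r.state(); p=s['position']; i=c['image'].copy()
u,v=proj(c,p).astype(int)
x0,y0=max(u-30,0),max(v-40,0)
i=cv2.resize(i[y0:v+30,x0:u+30],None,fx=8,fy=8,interpolation=cv2.INTER_CUBIC)
for d,col in((p[2],(0,0,255)),(p[2]-.011,(0,255,0)),(p[2]-.03,(255,0,0))):
  for dx in(-.0095,.0095):
    q=(proj(c,p+np.array([dx,0,-d]))-[x0,y0]+.5)*8; cv2.circle(i,tuple(q.astype(int)),3,col,-1)
cv2.imwrite('pics/c7.png',i)
```

```text
now [ 0.4535  0.1906 -0.0088] yaw 0.26 t 6.85 w 0.0174 j6 0.85 F [ 0.3 -0.2  0.1] T [-0.04  0.02 -0.03]
```

View pics/c7.png

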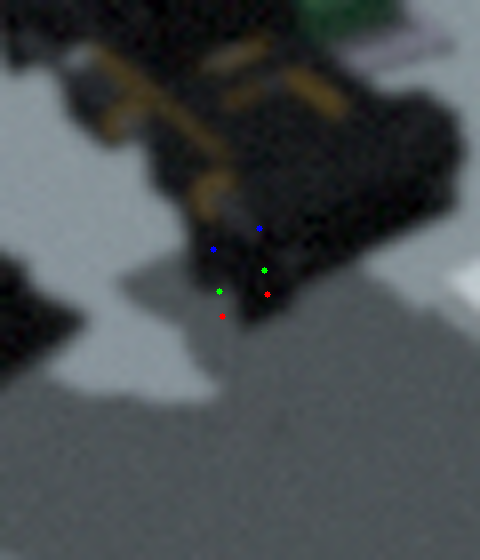

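>>> {"name": "move_arm", "arguments": {"targets": [{"gripper":-0.6,"offset":[0,0,0.004],"turn":0},{"gripper":-0.6,"offset":[0,0,0.007],"turn":0},{"gripper":-0.6,"offset":[0,0,0.007],"turn":0}]}}

```text
time: 7.28
position: [0.4535, 0.1906, -0.0108]
eef_rot: [1.0, 0.002, -0.0, 0.0]
ft_force: [1.1, 0.9, 0.6]
gripper_width: 0.0174
grip_force: 0.0
```

>>> {"name": "move_arm", "arguments": {"targets": [{"gripper":-0.6,"offset":[0,0,0.004],"turn":0},{"gripper":-0.6,"offset":[0,0,0.007],"turn":0},{"gripper":-0.6,"offset":[0,0,0.007],"turn":0}]}}

```text
time: 7.65
position: [0.4537, 0.1907, -0.0118]
eef_rot: [1.0, 0.003, 0.0, 0.0]
ft_force: [-1.9, -0.2, 9.7]
gripper_width: 0.0173
grip_force: 4.6
```

>>> {"name": "move_arm", "arguments": {"targets": [{"gripper":-0.6,"offset":[0,0,0.004],"turn":0},{"gripper":-0.6,"offset":[0,0,0.007],"turn":0},{"gripper":-0.6,"offset":[0,0,0.007],"turn":0}]}}

```text
time: 8.02
position: [0.4537, 0.1907, -0.0119]
eef_rot: [1.0, 0.003, 0.0, 0.0]
ft_force: [-7.4, -1.0, 26.2]
gripper_width: 0.0173
grip_force: 12.9
```

Contact at reported z = −0.0118, so the fingertips are 11.8 mm above the reported TCP. I'll use that from here. Back to the block.

>>> {"name": "move_arm", "arguments": {"targets": [{"gripper":-0.6,"offset":[0,0,-0.15],"turn":0},{"gripper":0.4,"offset":[0,0,-0.3],"turn":0},{"gripper":0.4,"offset":[0,0,-0.3],"turn":0},{"gripper":0.4,"offset":[0.22,-0.45,-0.3],"turn":0.01},{"gripper":0.4,"offset":[0.22,-0.45,-0.3],"turn":0.02},{"gripper":0.4,"offset":[0.22,-0.45,-0.3],"turn":0.02},{"gripper":0.4,"offset":[0.22,-0.45,-0.2],"turn":0.02},{"gripper":0.4,"offset":[0.22,-0.45,-0.15],"turn":0.02}]}}

```text
time: 9.02
position: [0.5174, 0.3248, 0.0269]
eef_rot: [0.998, -0.061, -0.002, 0.002]
ft_force: [-0.9, 0.0, -0.5]
gripper_width: 0.0605
grip_force: 0.0
```

Run:
```python
from h import *
plan((.52,.325,-.0055,-7.2))
```

```text
now [0.5174 0.3248 0.0269] yaw -6.96 t 9.03 w 0.0605 j6 0.63 F [-0.9  0.  -0.5] T [-0.04 -0.03 -0.01]
(0.52, 0.325, -0.0055, -7.2) offset [0.0089, -0.0021, 0.1081] turn 0.0007
```

>>> {"name": "move_arm", "arguments": {"targets": [{"gripper":0.4,"offset":[0.009,0,0.09],"turn":0},{"gripper":0.4,"offset":[0.009,0,0.107],"turn":0},{"gripper":0.2,"offset":[0.009,0,0.107],"turn":0},{"gripper":-0.6,"offset":[0.009,0,0.107],"turn":0},{"gripper":-0.6,"offset":[0.009,0,0.107],"turn":0},{"gripper":-0.6,"offset":[0.009,0,0.107],"turn":0},{"gripper":-0.6,"offset":[0.009,0,0.107],"turn":0},{"gripper":-0.6,"offset":[0.009,0,0.107],"turn":0}], "force": 45}}

```text
time: 10.02
position: [0.5218, 0.3258, -0.0014]
eef_rot: [0.998, -0.06, 0.0, -0.0]
ft_force: [-1.5, -0.3, 3.5]
gripper_width: 0.0297
grip_force: 44.9
```

Run:
```python
from h import *
plan()
```

```text
now [ 0.5218  0.3258 -0.0014] yaw -6.92 t 10.03 w 0.0297 j6 0.63 F [-1.5 -0.3  3.5] T [-0.12  0.37  0.04]
```

>>> {"name": "move_arm", "arguments": {"targets": [{"gripper":-0.6,"offset":[0,0,-0.15],"turn":0},{"gripper":-0.6,"offset":[0,0,-0.3],"turn":0},{"gripper":-0.6,"offset":[0,0,-0.3],"turn":0},{"gripper":-0.6,"offset":[-0.08,0.3,-0.3],"turn":-0.01},{"gripper":-0.6,"offset":[-0.2,0.5,-0.3],"turn":-0.02},{"gripper":-0.6,"offset":[-0.3,0.67,-0.3],"turn":-0.02},{"gripper":-0.6,"offset":[-0.3,0.67,-0.3],"turn":-0.02},{"gripper":-0.6,"offset":[-0.3,0.67,-0.3],"turn":-0.02}]}}

```text
time: 11.02
position: [0.4049, 0.134, 0.0866]
eef_rot: [1.0, 0.001, -0.002, 0.001]
ft_force: [0.5, 0.3, -1.6]
gripper_width: 0.0294
grip_force: 44.9
```

Run:
```python
from h import *
plan((.45,.1115,.006,0.2))
c=wsnap('w3')
t=snap('top','t3')
i=c['image']; cv2.imwrite('pics/c8.png',cv2.resize(i[0:270,150:510],None,fx=2.2,fy=2.2,interpolation=cv2.INTER_CUBIC))
```

```text
now [0.4049 0.134  0.0866] yaw 0.12 t 11.03 w 0.0294 j6 0.87 F [ 0.5  0.3 -1.6] T [0.03 0.01 0.01]
(0.45, 0.1115, 0.006, 0.2) offset [0.1513, 0.0749, 0.2684] turn -0.0002
```

View pics/c8.png

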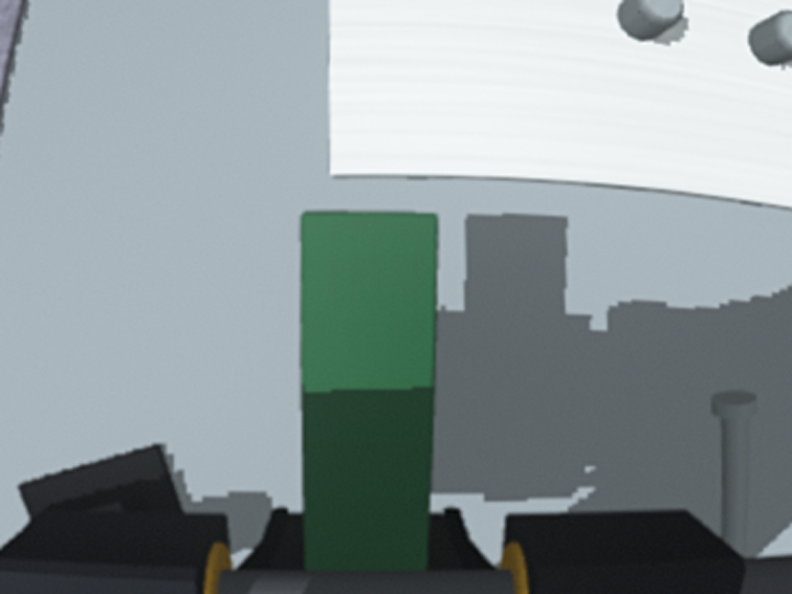

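Block held straight; plate's front left corner at crop (331,176), block's far edge at crop row 213 from x 302 to 437.

Run:
```python
from h import *
c=load('w3'); print(wat(c,150+331/2.2,176/2.2,.010), wat(c,150+302/2.2,213/2.2,.0866+.0254),wat(c,150+437/2.2,213/2.2,.0866+.0254), r.state()['position'])
c=load('w1'); print(wat(c,470+375/4.6,20+335/4.6,.085)); c=load('w2');
```

```text
[0.50975867 0.14761393 0.01      ] [0.48863787 0.14909813 0.112     ] [0.48873517 0.12003353 0.112     ] [0.40798291 0.13689176 0.08748474]
[0.60203557 0.12164532 0.085     ]
```

>>> {"name": "move_arm", "arguments": {"targets": [{"gripper":-0.6,"offset":[0.16,0.08,0.1],"turn":0},{"gripper":-0.6,"offset":[0.16,0.08,0.2],"turn":0},{"gripper":-0.6,"offset":[0.16,0.08,0.24],"turn":0},{"gripper":-0.6,"offset":[0.16,0.08,0.24],"turn":0},{"gripper":-0.6,"offset":[0.16,0.08,0.24],"turn":0}]}}

```text
time: 11.75
position: [0.4568, 0.1141, 0.0168]
eef_rot: [1.0, 0.003, 0.001, -0.0]
ft_force: [-0.5, 0.3, -1.6]
gripper_width: 0.0291
grip_force: 44.9
```

Run:
```python
from h import *
plan((.46,.1125,.0065,0.2),(.537,.1125,.0065,.2),(.537,.1125,.004,.2))
```

```text
now [0.4568 0.1141 0.0168] yaw 0.34 t 11.75 w 0.0291 j6 0.99 F [-0.5  0.3 -1.6] T [-0.05  0.07 -0.  ]
(0.46, 0.1125, 0.0065, 0.2) offset [0.0107, 0.0054, 0.0343] turn 0.0004
(0.537, 0.1125, 0.0065, 0.2) offset [0.2673, 0.0069, 0.0347] turn 0.0004
(0.537, 0.1125, 0.004, 0.2) offset [0.2673, 0.0069, 0.043] turn 0.0004
```

>>> {"name": "move_arm", "arguments": {"targets": [{"gripper":-0.6,"offset":[0.01,0.006,0.02],"turn":0},{"gripper":-0.6,"offset":[0.01,0.006,0.034],"turn":0},{"gripper":-0.6,"offset":[0.01,0.006,0.034],"turn":0},{"gripper":-0.6,"offset":[0.08,0.006,0.034],"turn":0},{"gripper":-0.6,"offset":[0.15,0.006,0.034],"turn":0},{"gripper":-0.6,"offset":[0.22,0.006,0.034],"turn":0},{"gripper":-0.6,"offset":[0.267,0.006,0.034],"turn":0},{"gripper":-0.6,"offset":[0.267,0.006,0.034],"turn":0}]}}

```text
time: 12.75
position: [0.5368, 0.1117, 0.0056]
eef_rot: [1.0, 0.002, 0.0, -0.0]
ft_force: [-0.4, -0.4, -1.7]
gripper_width: 0.0296
grip_force: 44.9
```

Run:
```python
from h import *
plan((.537,.1125,.004,.2))
```

```text
now [0.5368 0.1117 0.0056] yaw 0.22 t 12.75 w 0.0296 j6 1.07 F [-0.4 -0.4 -1.7] T [-0.03  0.1  -0.02]
(0.537, 0.1125, 0.004, 0.2) offset [0.0008, -0.0025, 0.0054] turn 0.0001
```

Clear entry without contact. Lower the last bit, release, and back off upward at the front.

>>> {"name": "move_arm", "arguments": {"targets": [{"gripper":-0.6,"offset":[0,-0.002,0.005],"turn":0},{"gripper":-0.6,"offset":[0,-0.002,0.007],"turn":0},{"gripper":-0.6,"offset":[0,-0.002,0.007],"turn":0}]}}

```text
time: 13.12
position: [0.5356, 0.1119, 0.0046]
eef_rot: [1.0, 0.002, -0.0, 0.0]
ft_force: [-1.5, -3.4, 5.3]
gripper_width: 0.0298
grip_force: 45.0
```

>>> {"name": "move_arm", "arguments": {"targets": [{"gripper":-0.1,"offset":[0,0,0],"turn":0},{"gripper":0.1,"offset":[0,0,0],"turn":0},{"gripper":0.1,"offset":[0,0,0],"turn":0},{"gripper":0.1,"offset":[0,0,0],"turn":0},{"gripper":0.1,"offset":[-0.08,0,-0.12],"turn":0},{"gripper":0.1,"offset":[-0.3,0,-0.25],"turn":0},{"gripper":0.1,"offset":[-0.4,0,-0.4],"turn":0},{"gripper":0.1,"offset":[-0.4,0,-0.4],"turn":0}]}}

```text
time: 14.12
position: [0.416, 0.1126, 0.127]
eef_rot: [1.0, 0.003, 0.003, -0.002]
ft_force: [0.3, -0.1, 0.3]
gripper_width: 0.0476
grip_force: 0.0
```

Run:
```python
from h import *
plan()
c=wsnap('w4'); t=snap('top','t4'); s=snap('side','s4')
i=c['image'];print(wproj(c,(.6,.1125,.085)))
cv2.imwrite('pics/c9.png',cv2.resize(i[0:200,180:460],None,fx=2.8,fy=2.8,interpolation=cv2.INTER_CUBIC))
```

```text
now [0.416  0.1126 0.127 ] yaw 0.37 t 14.12 w 0.0476 j6 0.93 F [ 0.3 -0.1  0.3] T [ 0.   -0.06  0.02]
[319.58253629 -26.30021775]
```

View pics/c9.png

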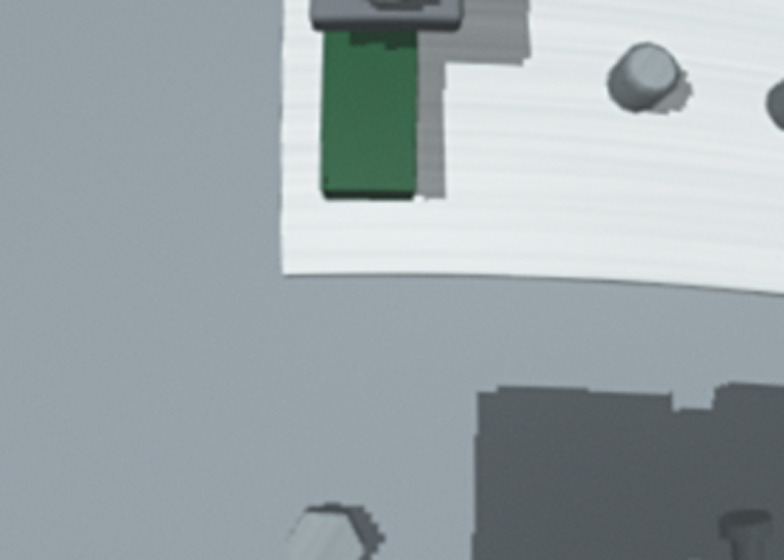

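Picture shows the block flat on the plate beneath the arm: near top corners at crop (322,190) and (416,190), the arm edge over it at rows up to 28.

Run:
```python
from h import *
c=load('w4'); g=lambda U,V:(180+U/2.8,V/2.8)
print(wat(c,*g(322,190),.03),wat(c,*g(416,190),.03),wat(c,*g(326,35),.03),wat(c,*g(418,35),.03),'plate',wat(c,*g(283,274),.01),'arm',wat(c,*g(312,18),.058),wat(c,*g(463,18),.058))
s=r.state()
plan((.48,.1125,.20,.2),(.52,.1125,.15,.2))
```

```text
[0.53552215 0.13306389 0.03      ] [0.53556453 0.10402748 0.03      ] [0.58795274 0.13243487 0.03      ] [0.58796268 0.10353001 0.03      ] plate [0.51047283 0.14735555 0.01      ] arm [0.58314488 0.13455601 0.058     ] [0.58349106 0.09179936 0.058     ]
now [0.4163 0.112  0.1236] yaw 0.27 t 14.28 w 0.0476 j6 0.93 F [ 0.2 -0.5 -0.9] T [-0.06 -0.05 -0.01]
(0.48, 0.1125, 0.2, 0.2) offset [0.2123, -0.0009, -0.2547] turn 0.0002
(0.52, 0.1125, 0.15, 0.2) offset [0.3456, -0.0002, -0.088] turn 0.0002
```

>>> {"name": "move_arm", "arguments": {"targets": [{"gripper":0.1,"offset":[0.37,0,0.15],"turn":0},{"gripper":0.1,"offset":[0.37,0,0.17],"turn":0},{"gripper":0.1,"offset":[0.37,0,0.17],"turn":0},{"gripper":0.1,"offset":[0.37,0,0.17],"turn":0},{"gripper":0.1,"offset":[0.37,0,0.17],"turn":0}]}}

```text
time: 14.9
position: [0.5267, 0.1122, 0.0731]
eef_rot: [1.0, 0.002, 0.0, -0.0]
ft_force: [-0.3, -0.2, 0.3]
gripper_width: 0.0476
grip_force: 0.0
```

Run:
```python
from h import *
plan()
c=wsnap('w5'); u,v=wproj(c,(.6,.1125,.083)); print(u,v,c['T'][:3,3])
i=c['image']; x0=int(u)-60;y0=max(int(v)-60,0); np.save('pics/w5o.npy',[x0,y0])
cv2.imwrite('pics/c10.png',cv2.resize(i[y0:y0+120,x0:x0+130],None,fx=5,fy=5,interpolation=cv2.INTER_CUBIC)); print(x0,y0)
```

```text
now [0.5267 0.1122 0.0731] yaw 0.27 t 14.90 w 0.0476 j6 1.06 F [-0.3 -0.2  0.3] T [-0.03  0.04 -0.05]
318.40643161505545 118.36921512479043 [0.59874073 0.11382084 0.24745561]
258 58
```

View pics/c10.png

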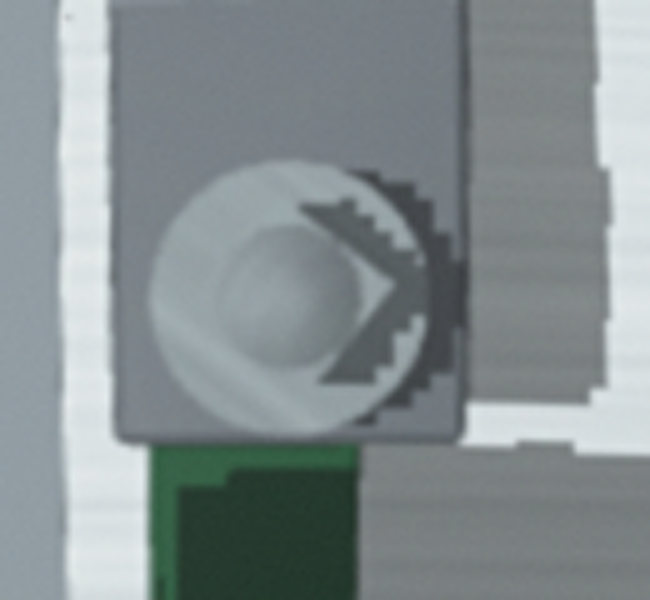

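Head centre at crop (288,297), with a corner at (393,287): its flats lie at yaw ≈ 50° (mod 90), so the screw is at about 2.26 rad if zero is square to the plate. Key height on the flange will confirm. Now fetch the key.

Run:
```python
from h import *
c=load('w5'); f=lambda U,V:((U+.5)/5-.5+258,(V+.5)/5-.5+58)
print('head',wat(c,*f(288,297),.0825),'flange',wat(c,*f(288,297),.068),'arm',wat(c,*f(112,435),.058),wat(c,*f(463,435),.058))
wq=[f(*p) for p in[(151,445),(358,445)]]; print([wat(c,*p,.03) for p in wq])
plan((.363,.2405,.15,-74.7))
```

```text
head [0.60072513 0.11418606 0.0825    ] flange [0.60089956 0.11421816 0.068     ] arm [0.5841744 0.1357409 0.058    ] [0.58434238 0.09273934 0.058     ]
[array([0.58055718, 0.13347393, 0.03      ]), array([0.58059664, 0.10440215, 0.03      ])]
now [0.5268 0.1124 0.0736] yaw 0.28 t 14.95 w 0.0480 j6 1.06 F [-0.6  1.1  0.5] T [-0.06 -0.05 -0.04]
(0.363, 0.2405, 0.15, -74.7) offset [-0.5436, -0.4299, -0.255] turn 0.2083
```

>>> {"name": "move_arm", "arguments": {"targets": [{"gripper":0.5,"offset":[-0.05,0,-0.15],"turn":0.02},{"gripper":0.5,"offset":[-0.15,-0.05,-0.27],"turn":0.05},{"gripper":0.5,"offset":[-0.54,-0.43,-0.27],"turn":0.08},{"gripper":0.5,"offset":[-0.54,-0.43,-0.27],"turn":0.11},{"gripper":0.5,"offset":[-0.54,-0.43,-0.27],"turn":0.14},{"gripper":0.5,"offset":[-0.54,-0.43,-0.27],"turn":0.17},{"gripper":0.5,"offset":[-0.54,-0.43,-0.27],"turn":0.2},{"gripper":0.5,"offset":[-0.54,-0.43,-0.27],"turn":0.208}], "force": 10}}

```text
time: 15.95
position: [0.3639, 0.2408, 0.155]
eef_rot: [0.794, -0.607, -0.0, -0.002]
ft_force: [-1.7, 0.6, 0.3]
gripper_width: 0.0649
grip_force: 0.0
```

Run:
```python
from h import *
plan((.363,.2405,.12,-74.7),(.363,.2405,.06,-74.7))
c=wsnap('w6')
for z in(.108,.03,.004): print(z,wproj(c,(.363,.2405,z)))
```

```text
now [0.3639 0.2408 0.155 ] yaw -74.81 t 15.95 w 0.0649 j6 -0.69 F [-1.7  0.6  0.3] T [ 0.05 -0.04 -0.03]
(0.363, 0.2405, 0.12, -74.7) offset [0.0004, 0.0033, 0.1167] turn -0.0003
(0.363, 0.2405, 0.06, -74.7) offset [0.0008, 0.0038, 0.3167] turn -0.0003
0.108 [319.13154319 215.50445828]
0.03 [318.54091022 191.65127256]
0.004 [318.40207919 186.1094798 ]
```

>>> {"name": "move_arm", "arguments": {"targets": [{"gripper":0.5,"offset":[0,0.003,0.15],"turn":0},{"gripper":0.5,"offset":[0,0.003,0.3],"turn":0},{"gripper":0.5,"offset":[0,0.003,0.317],"turn":0},{"gripper":0.0,"offset":[0,0.003,0.317],"turn":0},{"gripper":-0.6,"offset":[0,0.003,0.317],"turn":0},{"gripper":-0.6,"offset":[0,0.003,0.317],"turn":0},{"gripper":-0.6,"offset":[0,0.003,0.317],"turn":0},{"gripper":-0.6,"offset":[0,0.003,0.317],"turn":0}], "force": 10}}

```text
time: 17.0
position: [0.3639, 0.2405, 0.0588]
eef_rot: [0.795, -0.606, 0.0, -0.0]
ft_force: [0.6, 0.6, 1.5]
gripper_width: 0.0239
grip_force: 9.9
```

Run:
```python
from h import *
s=r.state();print(s['grip_force']); plan()
```

```text
9.922266458232798
now [0.3639 0.2405 0.0588] yaw -74.62 t 17.00 w 0.0239 j6 -0.69 F [0.6 0.6 1.5] T [ 0.06 -0.06  0.05]
```

>>> {"name": "move_arm", "arguments": {"targets": [{"gripper":0.5,"offset":[0,0,0],"turn":0},{"gripper":0.5,"offset":[0,0,0],"turn":0},{"gripper":0.5,"offset":[0,0,0],"turn":0},{"gripper":0.5,"offset":[0,0,0],"turn":-0.03},{"gripper":0.5,"offset":[0,0,0],"turn":-0.06},{"gripper":0.5,"offset":[0,0,0],"turn":-0.09},{"gripper":0.5,"offset":[0,0,0],"turn":-0.12},{"gripper":0.5,"offset":[0,0,0],"turn":-0.15}]}}

```text
time: 18.0
position: [0.3638, 0.2403, 0.0585]
eef_rot: [0.984, -0.178, -0.0, 0.0]
ft_force: [0.4, -1.0, -0.5]
gripper_width: 0.065
grip_force: 0.0
```

>>> {"name": "move_arm", "arguments": {"targets": [{"gripper":0.5,"offset":[0,0,0],"turn":-0.03},{"gripper":0.5,"offset":[0,0,0],"turn":-0.06},{"gripper":0.5,"offset":[0,0,0],"turn":-0.09},{"gripper":0.5,"offset":[0,0,0],"turn":-0.1},{"gripper":0.5,"offset":[0,0,0],"turn":-0.1}]}}

```text
time: 18.62
position: [0.3637, 0.2403, 0.0585]
eef_rot: [0.991, 0.131, -0.0, 0.0]
ft_force: [0.9, 0.6, -0.4]
gripper_width: 0.0651
grip_force: 0.0
```

Run:
```python
from h import *
plan((.3639,.2405,.0588,15.4))
```

```text
now [0.3637 0.2403 0.0585] yaw 15.04 t 18.62 w 0.0651 j6 0.87 F [ 0.9  0.6 -0.4] T [-0.02  0.01  0.  ]
(0.3639, 0.2405, 0.0588, 15.4) offset [0.0008, -0.0005, -0.0011] turn -0.0010
```

Grip (40 N) and lift a little to check.

>>> {"name": "move_arm", "arguments": {"targets": [{"gripper":0,"offset":[0.001,0,0],"turn":-0.001},{"gripper":-0.6,"offset":[0.001,0,0],"turn":-0.001},{"gripper":-0.6,"offset":[0.001,0,0],"turn":-0.001},{"gripper":-0.6,"offset":[0.001,0,0],"turn":-0.001},{"gripper":-0.6,"offset":[0.001,0,0],"turn":-0.001},{"gripper":-0.6,"offset":[0.001,0,0],"turn":-0.001},{"gripper":-0.6,"offset":[0.001,0,0],"turn":-0.001},{"gripper":-0.6,"offset":[0.001,0,0],"turn":-0.001}], "force": 50}}

```text
time: 19.62
position: [0.3641, 0.2408, 0.0585]
eef_rot: [0.991, 0.134, 0.0, -0.0]
ft_force: [-1.6, 2.9, -1.7]
gripper_width: 0.0235
grip_force: 50.1
```

>>> {"name": "move_arm", "arguments": {"targets": [{"gripper":-0.6,"offset":[0,0,-0.1],"turn":0},{"gripper":-0.6,"offset":[0,0,-0.25],"turn":0},{"gripper":-0.6,"offset":[0,0,-0.36],"turn":0},{"gripper":-0.6,"offset":[0,0,-0.36],"turn":0}]}}

```text
time: 20.12
position: [0.3648, 0.241, 0.1686]
eef_rot: [0.991, 0.135, 0.002, -0.002]
ft_force: [0.1, 0.6, -1.5]
gripper_width: 0.0236
grip_force: 50.1
```

Run:
```python
from h import *
plan((.600,.1133,.165,50.4))
```

```text
now [0.3648 0.241  0.1686] yaw 15.46 t 20.12 w 0.0236 j6 0.88 F [ 0.1  0.6 -1.5] T [-0.06  0.02  0.01]
(0.6, 0.1133, 0.165, 50.4) offset [0.6419, 0.6194, 0.0131] turn -0.0970
```

>>> {"name": "move_arm", "arguments": {"targets": [{"gripper":-0.6,"offset":[0.2,0.19,0.01],"turn":-0.02},{"gripper":-0.6,"offset":[0.4,0.38,0.01],"turn":-0.045},{"gripper":-0.6,"offset":[0.55,0.53,0.01],"turn":-0.07},{"gripper":-0.6,"offset":[0.64,0.62,0.01],"turn":-0.097},{"gripper":-0.6,"offset":[0.64,0.62,0.01],"turn":-0.097},{"gripper":-0.6,"offset":[0.64,0.62,0.01],"turn":-0.097},{"gripper":-0.6,"offset":[0.64,0.62,0.01],"turn":-0.097}]}}

```text
time: 21.0
position: [0.5971, 0.1121, 0.1619]
eef_rot: [0.905, 0.426, -0.002, -0.0]
ft_force: [-0.1, 0.6, -1.9]
gripper_width: 0.0234
grip_force: 50.1
```

Run:
```python
from h import *
plan((.600,.1133,.145,50.4),(.600,.1133,.1182,50.4))
```

```text
now [0.5971 0.1121 0.1619] yaw 50.37 t 21.00 w 0.0234 j6 2.00 F [-0.1  0.6 -1.9] T [-0.01 -0.06  0.  ]
(0.6, 0.1133, 0.145, 50.4) offset [0.0094, 0.0048, 0.0561] turn -0.0001
(0.6, 0.1133, 0.1182, 50.4) offset [0.0097, 0.005, 0.1455] turn -0.0001
```

>>> {"name": "move_arm", "arguments": {"targets": [{"gripper":-0.6,"offset":[0.0095,0.005,0.05],"turn":0},{"gripper":-0.6,"offset":[0.0095,0.005,0.085],"turn":0},{"gripper":-0.6,"offset":[0.0095,0.005,0.085],"turn":0},{"gripper":-0.6,"offset":[0.0095,0.005,0.085],"turn":0}]}}

```text
time: 21.5
position: [0.6017, 0.1138, 0.1382]
eef_rot: [0.905, 0.426, 0.0, 0.0]
ft_force: [0.5, 1.1, -2.2]
gripper_width: 0.0238
grip_force: 50.1
```

Run:
```python
from h import *
plan((.600,.1133,.129,50.4))
```

```text
now [0.6017 0.1138 0.1382] yaw 50.41 t 21.50 w 0.0238 j6 2.00 F [ 0.5  1.1 -2.2] T [-0.06 -0.1   0.02]
(0.6, 0.1133, 0.129, 50.4) offset [-0.0048, -0.0034, 0.0306] turn 0.0000
```

>>> {"name": "move_arm", "arguments": {"targets": [{"gripper":-0.6,"offset":[-0.003,-0.001,0.015],"turn":0},{"gripper":-0.6,"offset":[-0.003,-0.001,0.026],"turn":0},{"gripper":-0.6,"offset":[-0.003,-0.001,0.026],"turn":0}]}}

```text
time: 21.88
position: [0.6006, 0.1129, 0.1299]
eef_rot: [0.905, 0.426, -0.0, -0.0]
ft_force: [0.5, -0.5, -2.0]
gripper_width: 0.0234
grip_force: 50.1
```

Run:
```python
from h import *
plan((.6005,.1135,.1265,50.4))
```

```text
now [0.6006 0.1129 0.1299] yaw 50.37 t 21.88 w 0.0234 j6 2.00 F [ 0.5 -0.5 -2. ] T [-0.05 -0.07  0.03]
(0.6005, 0.1135, 0.1265, 50.4) offset [0.0013, -0.0015, 0.0113] turn -0.0001
```

No contact; continue in steps.

>>> {"name": "move_arm", "arguments": {"targets": [{"gripper":-0.6,"offset":[0,0,0.008],"turn":0},{"gripper":-0.6,"offset":[0,0,0.016],"turn":0},{"gripper":-0.6,"offset":[0,0,0.016],"turn":0}]}}

```text
time: 22.25
position: [0.6007, 0.1129, 0.1252]
eef_rot: [0.905, 0.426, -0.0, -0.0]
ft_force: [-0.0, 0.8, -1.8]
gripper_width: 0.0237
grip_force: 50.1
```

>>> {"name": "move_arm", "arguments": {"targets": [{"gripper":-0.6,"offset":[0,0,0.006],"turn":0},{"gripper":-0.6,"offset":[0,0,0.01],"turn":0},{"gripper":-0.6,"offset":[0,0,0.01],"turn":0}]}}

```text
time: 22.62
position: [0.6008, 0.113, 0.1223]
eef_rot: [0.905, 0.426, -0.0, -0.0]
ft_force: [0.5, 0.5, -2.2]
gripper_width: 0.0237
grip_force: 50.1
```

>>> {"name": "move_arm", "arguments": {"targets": [{"gripper":-0.6,"offset":[0,0,0.004],"turn":0},{"gripper":-0.6,"offset":[0,0,0.006],"turn":0},{"gripper":-0.6,"offset":[0,0,0.006],"turn":0}]}}

```text
time: 23.0
position: [0.6008, 0.113, 0.1206]
eef_rot: [0.905, 0.426, -0.0, 0.0]
ft_force: [0.2, 0.1, -2.0]
gripper_width: 0.0234
grip_force: 50.1
```

>>> {"name": "move_arm", "arguments": {"targets": [{"gripper":-0.6,"offset":[0,0,0.003],"turn":0},{"gripper":-0.6,"offset":[0,0,0.005],"turn":0},{"gripper":-0.6,"offset":[0,0,0.005],"turn":0}]}}

```text
time: 23.38
position: [0.6008, 0.113, 0.1191]
eef_rot: [0.905, 0.426, -0.0, -0.0]
ft_force: [-0.2, 0.4, -1.6]
gripper_width: 0.0238
grip_force: 50.1
```

>>> {"name": "move_arm", "arguments": {"targets": [{"gripper":-0.6,"offset":[0,0,0.003],"turn":0},{"gripper":-0.6,"offset":[0,0,0.003],"turn":0}]}}

```text
time: 23.62
position: [0.6009, 0.1131, 0.1183]
eef_rot: [0.905, 0.426, 0.0, 0.0]
ft_force: [0.8, 0.1, -1.6]
gripper_width: 0.0237
grip_force: 50.1
```

>>> {"name": "move_arm", "arguments": {"targets": [{"gripper":-0.6,"offset":[0,0,0.003],"turn":0},{"gripper":-0.6,"offset":[0,0,0.003],"turn":0}]}}

```text
time: 23.88
position: [0.6011, 0.1131, 0.1181]
eef_rot: [0.905, 0.426, 0.0, 0.0]
ft_force: [-0.9, 0.9, 2.6]
gripper_width: 0.0238
grip_force: 50.1
```

>>> {"name": "move_arm", "arguments": {"targets": [{"gripper":-0.6,"offset":[0,0,0.003],"turn":0},{"gripper":-0.6,"offset":[0,0,0.003],"turn":0}]}}

```text
time: 24.12
position: [0.6012, 0.1131, 0.118]
eef_rot: [0.905, 0.426, 0.001, 0.0]
ft_force: [-1.9, 0.5, 6.5]
gripper_width: 0.0241
grip_force: 50.1
```

Key seated: flange at 67.6 mm confirms 2.26 rad. Turning clockwise while following down.

>>> {"name": "move_arm", "arguments": {"targets": [{"gripper":-0.6,"offset":[0,0,-0.006],"turn":0.02},{"gripper":-0.6,"offset":[0,0,-0.006],"turn":0.045},{"gripper":-0.6,"offset":[0,0,-0.005],"turn":0.07},{"gripper":-0.6,"offset":[0,0,-0.003],"turn":0.095},{"gripper":-0.6,"offset":[0,0,-0.001],"turn":0.12},{"gripper":-0.6,"offset":[0,0,0.001],"turn":0.145},{"gripper":-0.6,"offset":[0,0,0.003],"turn":0.17},{"gripper":-0.6,"offset":[0,0,0.004],"turn":0.19}]}}

```text
time: 25.12
position: [0.6002, 0.1124, 0.1162]
eef_rot: [0.987, -0.158, -0.0, 0.001]
ft_force: [-3.3, -0.7, 5.6]
gripper_width: 0.0238
grip_force: 50.1
```

Run:
```python
from h import *
s=r.state(); print(s['grip_force']); plan((.6005,.1131,.1155,-111))
```

```text
50.10336087550968
now [0.6002 0.1124 0.1162] yaw -18.23 t 25.12 w 0.0238 j6 0.80 F [-3.3 -0.7  5.6] T [-0.42  1.19  0.13]
(0.6005, 0.1131, 0.1155, -111) offset [0.0001, -0.0026, 0.0023] turn 0.2577
```

>>> {"name": "move_arm", "arguments": {"targets": [{"gripper":-0.6,"offset":[0,0,-0.003],"turn":0.025},{"gripper":-0.6,"offset":[0,0,-0.002],"turn":0.05},{"gripper":-0.6,"offset":[0,0,-0.001],"turn":0.075},{"gripper":-0.6,"offset":[0,0,0],"turn":0.1},{"gripper":-0.6,"offset":[0,0,0.002],"turn":0.13},{"gripper":-0.6,"offset":[0,0,0.004],"turn":0.155},{"gripper":-0.6,"offset":[0,0,0.005],"turn":0.18},{"gripper":-0.6,"offset":[0,0,0.006],"turn":0.2}]}}

```text
time: 26.12
position: [0.5997, 0.1128, 0.1138]
eef_rot: [-0.706, 0.709, 0.001, -0.001]
ft_force: [-3.5, 0.3, 4.3]
gripper_width: 0.0236
grip_force: 50.1
```

Run:
```python
from h import *
s=r.state(); print(s['grip_force']); plan((.6005,.1131,.1135,-111))
```

```text
50.10530190425925
now [0.5997 0.1128 0.1138] yaw -90.25 t 26.12 w 0.0236 j6 -0.45 F [-3.5  0.3  4.3] T [0.3  1.37 0.06]
(0.6005, 0.1131, 0.1135, -111) offset [-0.0009, -0.0026, 0.0011] turn 0.0576
```

>>> {"name": "move_arm", "arguments": {"targets": [{"gripper":-0.6,"offset":[0,0,-0.002],"turn":0.02},{"gripper":-0.6,"offset":[0,0,-0.001],"turn":0.04},{"gripper":-0.6,"offset":[0,0,0],"turn":0.06},{"gripper":-0.6,"offset":[0,0,0],"turn":0.07},{"gripper":-0.6,"offset":[0,0,0],"turn":0.07},{"gripper":-0.6,"offset":[0,0,0],"turn":0.07},{"gripper":-0.6,"offset":[0,0,0],"turn":0.07}]}}

```text
time: 27.0
position: [0.5999, 0.113, 0.1132]
eef_rot: [-0.536, 0.844, 0.0, -0.001]
ft_force: [-4.8, 2.0, 3.2]
gripper_width: 0.0239
grip_force: 50.1
```

Run:
```python
from h import *
s=r.state(); print(s['grip_force']); plan()
```

```text
50.075768844690174
now [0.5999 0.113  0.1132] yaw -115.20 t 27.00 w 0.0239 j6 -0.89 F [-4.8  2.   3.2] T [0.66 1.79 0.03]
```

>>> {"name": "move_arm", "arguments": {"targets": [{"gripper":-0.6,"offset":[0,0,-0.004],"turn":-0.015},{"gripper":-0.6,"offset":[0,0,-0.005],"turn":-0.03},{"gripper":-0.6,"offset":[0,0,-0.03],"turn":-0.03},{"gripper":-0.6,"offset":[0,0,-0.09],"turn":-0.03},{"gripper":-0.6,"offset":[0,0,-0.18],"turn":-0.03},{"gripper":-0.6,"offset":[0,0,-0.18],"turn":-0.03}]}}

```text
time: 27.75
position: [0.6034, 0.1135, 0.1704]
eef_rot: [-0.612, 0.791, -0.001, 0.004]
ft_force: [1.0, -0.2, -2.0]
gripper_width: 0.0238
grip_force: 50.0
```

Run:
```python
from h import *
plan((.364,.2406,.165,-74.6))
```

```text
now [0.6034 0.1135 0.1704] yaw -104.48 t 27.75 w 0.0238 j6 -0.70 F [ 1.  -0.2 -2. ] T [ 0.09 -0.08 -0.02]
(0.364, 0.2406, 0.165, -74.6) offset [-0.2105, 0.8787, 0.0127] turn -0.0830
```

>>> {"name": "move_arm", "arguments": {"targets": [{"gripper":-0.6,"offset":[-0.05,0.2,0.0],"turn":-0.02},{"gripper":-0.6,"offset":[-0.1,0.4,0.0],"turn":-0.045},{"gripper":-0.6,"offset":[-0.15,0.6,0.0],"turn":-0.07},{"gripper":-0.6,"offset":[-0.19,0.79,0],"turn":-0.083},{"gripper":-0.6,"offset":[-0.21,0.878,0.01],"turn":-0.083},{"gripper":-0.6,"offset":[-0.21,0.878,0.01],"turn":-0.083},{"gripper":-0.6,"offset":[-0.21,0.878,0.01],"turn":-0.083},{"gripper":-0.6,"offset":[-0.21,0.878,0.01],"turn":-0.083}]}}

```text
time: 28.75
position: [0.3622, 0.2393, 0.1642]
eef_rot: [0.795, -0.606, 0.0, 0.0]
ft_force: [-0.1, 0.5, -2.3]
gripper_width: 0.0233
grip_force: 50.0
```

Run:
```python
from h import *
plan((.364,.2406,.088,-74.6),(.364,.2406,.0595,-74.6))
```

```text
now [0.3622 0.2393 0.1642] yaw -74.65 t 28.75 w 0.0233 j6 -0.69 F [-0.1  0.5 -2.3] T [ 0.06 -0.    0.02]
(0.364, 0.2406, 0.088, -74.6) offset [-0.0026, -0.0068, 0.254] turn -0.0001
(0.364, 0.2406, 0.0595, -74.6) offset [-0.0026, -0.0068, 0.349] turn -0.0001
```

>>> {"name": "move_arm", "arguments": {"targets": [{"gripper":-0.6,"offset":[-0.003,-0.007,0.13],"turn":0},{"gripper":-0.6,"offset":[-0.003,-0.007,0.254],"turn":0},{"gripper":-0.6,"offset":[-0.003,-0.007,0.254],"turn":0},{"gripper":-0.6,"offset":[-0.003,-0.007,0.254],"turn":0},{"gripper":-0.6,"offset":[-0.003,-0.007,0.254],"turn":0}]}}

```text
time: 29.38
position: [0.3643, 0.2421, 0.0898]
eef_rot: [0.796, -0.606, 0.0, -0.002]
ft_force: [0.1, 0.2, -2.1]
gripper_width: 0.0236
grip_force: 50.0
```

Run:
```python
from h import *
plan((.364,.2406,.075,-74.6),(.364,.2406,.0595,-74.6))
```

```text
now [0.3643 0.2421 0.0898] yaw -74.55 t 29.38 w 0.0236 j6 -0.69 F [ 0.1  0.2 -2.1] T [ 0.11 -0.05  0.01]
(0.364, 0.2406, 0.075, -74.6) offset [0.0046, 0.0023, 0.0493] turn 0.0001
(0.364, 0.2406, 0.0595, -74.6) offset [0.0047, 0.0025, 0.1009] turn 0.0001
```

>>> {"name": "move_arm", "arguments": {"targets": [{"gripper":-0.6,"offset":[0.0045,0.0024,0.02],"turn":0},{"gripper":-0.6,"offset":[0.0045,0.0024,0.035],"turn":0},{"gripper":-0.6,"offset":[0.0045,0.0024,0.05],"turn":0},{"gripper":-0.6,"offset":[0.0045,0.0024,0.05],"turn":0}]}}

```text
time: 29.88
position: [0.3645, 0.2415, 0.0788]
eef_rot: [0.797, -0.604, 0.001, -0.002]
ft_force: [-11.5, -2.1, 40.0]
gripper_width: 0.0237
grip_force: 50.7
```

Run:
```python
from h import *
plan((.364,.2406,.0595,-74.6))
```

```text
now [0.3645 0.2415 0.0788] yaw -74.36 t 29.88 w 0.0237 j6 -0.69 F [-11.5  -2.1  40. ] T [-1.24  4.07 -0.15]
(0.364, 0.2406, 0.0595, -74.6) offset [0.0024, 0.0026, 0.0642] turn 0.0007
```

>>> {"name": "move_arm", "arguments": {"targets": [{"gripper":-0.6,"offset":[0,0,-0.027],"turn":0},{"gripper":-0.6,"offset":[-0.007,0,-0.027],"turn":0},{"gripper":-0.6,"offset":[-0.007,0,-0.027],"turn":0},{"gripper":-0.6,"offset":[-0.007,0,-0.018],"turn":0},{"gripper":-0.6,"offset":[-0.007,0,-0.009],"turn":0},{"gripper":-0.6,"offset":[-0.007,0,-0.009],"turn":0}]}}

```text
time: 30.62
position: [0.3624, 0.2416, 0.0754]
eef_rot: [0.796, -0.606, 0.0, 0.0]
ft_force: [1.0, 1.3, -2.4]
gripper_width: 0.0236
grip_force: 50.3
```

Run:
```python
from h import *
plan((.364,.2406,.0595,-74.6))
```

```text
now [0.3624 0.2416 0.0754] yaw -74.55 t 30.62 w 0.0236 j6 -0.69 F [ 1.   1.3 -2.4] T [ 0.23 -0.52  0.01]
(0.364, 0.2406, 0.0595, -74.6) offset [0.0047, -0.0041, 0.0531] turn 0.0002
```

It dropped into the pocket mouth. Lowering.

>>> {"name": "move_arm", "arguments": {"targets": [{"gripper":-0.6,"offset":[0,0,0.015],"turn":0},{"gripper":-0.6,"offset":[0,0,0.03],"turn":0},{"gripper":-0.6,"offset":[0,0,0.045],"turn":0},{"gripper":-0.6,"offset":[0,0,0.05],"turn":0},{"gripper":-0.6,"offset":[0,0,0.05],"turn":0}]}}

```text
time: 31.25
position: [0.3624, 0.2417, 0.0608]
eef_rot: [0.796, -0.606, 0.0, -0.0]
ft_force: [1.6, -0.6, -2.9]
gripper_width: 0.0235
grip_force: 50.3
```

Run:
```python
from h import *
plan((.364,.2406,.0585,-74.6))
```

```text
now [0.3624 0.2417 0.0608] yaw -74.54 t 31.25 w 0.0235 j6 -0.69 F [ 1.6 -0.6 -2.9] T [ 0.17 -0.69 -0.  ]
(0.364, 0.2406, 0.0585, -74.6) offset [0.005, -0.0041, 0.0077] turn 0.0002
```

>>> {"name": "move_arm", "arguments": {"targets": [{"gripper":-0.6,"offset":[0,0,0.006],"turn":0},{"gripper":-0.6,"offset":[0,0,0.006],"turn":0},{"gripper":0.3,"offset":[0,0,0.004],"turn":0},{"gripper":0.3,"offset":[0,0,0.004],"turn":0},{"gripper":0.3,"offset":[0,0,0.004],"turn":0},{"gripper":0.3,"offset":[0,0,0.004],"turn":0},{"gripper":0.3,"offset":[0,0,-0.15],"turn":0},{"gripper":0.3,"offset":[0,0,-0.33],"turn":0}]}}

```text
time: 32.25
position: [0.3618, 0.2409, 0.1604]
eef_rot: [0.796, -0.606, 0.0, 0.002]
ft_force: [1.7, 1.4, 0.5]
gripper_width: 0.056
grip_force: 0.0
```

Run:
```python
from h import *
plan((.527,.1185,.14,.3),(.527,.1185,.075,.3))
```

```text
now [0.3618 0.2409 0.1604] yaw -74.54 t 32.25 w 0.0560 j6 -0.69 F [1.7 1.4 0.5] T [ 0.29 -0.14 -0.06]
(0.527, 0.1185, 0.14, 0.3) offset [0.5399, -0.4223, 0.0681] turn -0.2079
(0.527, 0.1185, 0.075, 0.3) offset [0.5394, -0.4228, 0.2847] turn -0.2079
```

>>> {"name": "move_arm", "arguments": {"targets": [{"gripper":0.3,"offset":[0.1,-0.08,0],"turn":-0.03},{"gripper":0.3,"offset":[0.25,-0.2,0],"turn":-0.06},{"gripper":0.3,"offset":[0.4,-0.31,0.03],"turn":-0.09},{"gripper":0.3,"offset":[0.54,-0.423,0.07],"turn":-0.12},{"gripper":0.3,"offset":[0.54,-0.423,0.07],"turn":-0.15},{"gripper":0.3,"offset":[0.54,-0.423,0.07],"turn":-0.18},{"gripper":0.3,"offset":[0.54,-0.423,0.07],"turn":-0.208},{"gripper":0.3,"offset":[0.54,-0.423,0.07],"turn":-0.208}]}}

```text
time: 33.25
position: [0.5276, 0.1191, 0.1387]
eef_rot: [1.0, 0.004, -0.0, 0.0]
ft_force: [0.0, 0.6, 0.1]
gripper_width: 0.0566
grip_force: 0.0
```

>>> {"name": "move_arm", "arguments": {"targets": [{"gripper":0.3,"offset":[0,0,0.1],"turn":0},{"gripper":0.3,"offset":[0,0,0.22],"turn":0},{"gripper":0.3,"offset":[0,0,0.22],"turn":0},{"gripper":0.3,"offset":[0,0,0.22],"turn":0},{"gripper":0.3,"offset":[0,0,0.22],"turn":0}]}}

```text
time: 33.88
position: [0.5289, 0.1198, 0.0746]
eef_rot: [1.0, 0.003, 0.001, -0.001]
ft_force: [0.1, 0.4, 0.1]
gripper_width: 0.0567
grip_force: 0.0
```

Run:
```python
from h import *
plan()
c=wsnap('w7'); u,v=wproj(c,(.6,.1135,.078)); i=c['image']; x0=int(u)-60;y0=int(v)-60; print(x0,y0)
a=cv2.resize(i[y0:y0+120,x0:x0+100],None,fx=4,fy=4,interpolation=cv2.INTER_CUBIC)
s=snap('side','s7'); t=snap('top','t7')
b=cv2.resize(t['image'][225:305,200:300],None,fx=4,fy=3,interpolation=cv2.INTER_CUBIC)
d=cv2.resize(s['image'][170:240,195:295],None,fx=4,fy=3.4285,interpolation=cv2.INTER_CUBIC)
cv2.imwrite('pics/c11.png',np.hstack([a,np.vstack([b,d])]))
```

```text
now [0.5289 0.1198 0.0746] yaw 0.35 t 33.88 w 0.0567 j6 1.05 F [0.1 0.4 0.1] T [-0.03 -0.   -0.  ]
270 62
```

View pics/c11.png

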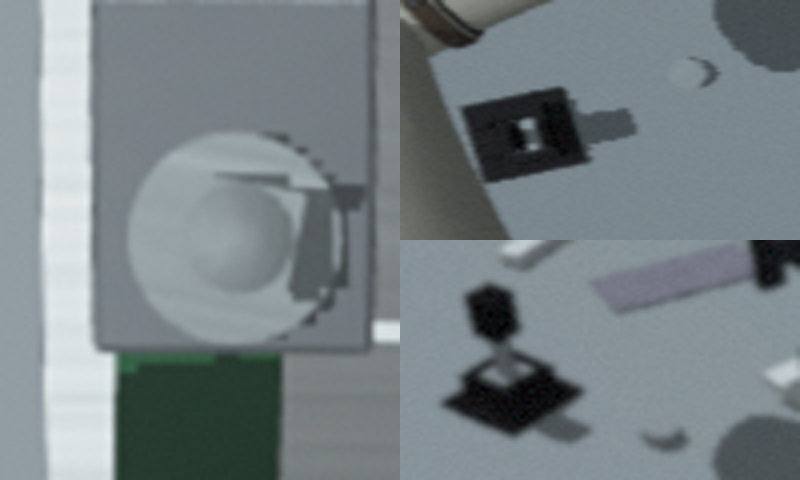

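Left: head's right edge runs from (303,190) to (291,295), i.e. 6.5° past 270°, so the screw is at about 4.83 rad and resting on the block at roughly 6 N. Right: the key stands upright in its stand. Now I'll draw the block.

Run:
```python
from h import *
c=load('w7'); g=lambda U,V:((U+.5)/4-.5+270,(V+.5)/4-.5+62)
print(wat(c,*g(117,370),.03),wat(c,*g(281,370),.03))
# block near end: green mask in full image
i=c['image'].astype(int); m=(i[...,1]>i[...,2]+18)&(i[...,1]>i[...,0]+5); m[:, :250]=0;m[:,420:]=0
ys,xs=np.where(m); print(xs.min(),xs.max(),ys.min(),ys.max(),m.sum())
print(wat(c,np.median(xs),ys.max(),.03))
plan((.547,.1185,.03,.4),(.547,.1185,.0046,.4))
```

```text
[0.57728412 0.13352573 0.03      ] [0.5774855  0.10442947 0.03      ]
299 339 150 209 2155
[0.53689355 0.11893742 0.03      ]
now [0.5283 0.1196 0.074 ] yaw 0.34 t 34.02 w 0.0566 j6 1.05 F [ 0.3  0.1 -0.1] T [-0.02 -0.08  0.01]
(0.547, 0.1185, 0.03, 0.4) offset [0.0619, 0.0042, 0.1468] turn -0.0002
(0.547, 0.1185, 0.0046, 0.4) offset [0.0618, 0.0042, 0.2315] turn -0.0002
```

>>> {"name": "move_arm", "arguments": {"targets": [{"gripper":0.3,"offset":[0.06,0.003,0.1],"turn":0},{"gripper":0.3,"offset":[0.062,0.003,0.18],"turn":0},{"gripper":0.3,"offset":[0.062,0.003,0.23],"turn":0},{"gripper":0.3,"offset":[0.062,0.003,0.23],"turn":0},{"gripper":-0.6,"offset":[0.062,0.003,0.23],"turn":0},{"gripper":-0.6,"offset":[0.062,0.003,0.23],"turn":0},{"gripper":-0.6,"offset":[0.062,0.003,0.23],"turn":0},{"gripper":-0.6,"offset":[0.062,0.003,0.23],"turn":0}], "force": 45}}

```text
time: 35.02
position: [0.5466, 0.1184, 0.0046]
eef_rot: [1.0, 0.003, 0.0, -0.0]
ft_force: [0.4, -1.1, 3.7]
gripper_width: 0.0298
grip_force: 44.9
```

>>> {"name": "move_arm", "arguments": {"targets": [{"gripper":-0.6,"offset":[0,0,0],"turn":0},{"gripper":-0.6,"offset":[0,0,0],"turn":0},{"gripper":-0.6,"offset":[-0.02,0,0],"turn":0},{"gripper":-0.6,"offset":[-0.05,0,0],"turn":0}]}}

```text
time: 35.52
position: [0.5366, 0.1203, 0.0047]
eef_rot: [1.0, 0.004, 0.005, -0.002]
ft_force: [10.7, -1.4, -5.1]
gripper_width: 0.029
grip_force: 44.9
```

Run:
```python
from h import *
print(r.state()['grip_force']);plan()
```

```text
44.858627915382385
now [0.5366 0.1203 0.0047] yaw 0.45 t 35.52 w 0.0290 j6 1.06 F [10.7 -1.4 -5.1] T [-0.28 -2.81 -0.03]
```

>>> {"name": "move_arm", "arguments": {"targets": [{"gripper":-0.6,"offset":[-0.06,0,0],"turn":0},{"gripper":-0.6,"offset":[-0.12,0,0],"turn":0},{"gripper":-0.6,"offset":[-0.18,0,-0.003],"turn":0},{"gripper":-0.6,"offset":[-0.26,0,-0.01],"turn":0},{"gripper":-0.6,"offset":[-0.33,0,-0.05],"turn":0},{"gripper":-0.6,"offset":[-0.33,0,-0.2],"turn":0},{"gripper":-0.6,"offset":[-0.33,0,-0.33],"turn":0},{"gripper":-0.6,"offset":[-0.33,0,-0.33],"turn":0}]}}

```text
time: 36.52
position: [0.4339, 0.1192, 0.1052]
eef_rot: [1.0, 0.003, 0.003, -0.002]
ft_force: [-0.2, -0.7, -2.5]
gripper_width: 0.0292
grip_force: 44.9
```

Run:
```python
from h import *
print(r.state()['grip_force'])
c=wsnap('w8'); i=c['image'].astype(int); m=(i[...,1]>i[...,2]+18)&(i[...,1]>i[...,0]+5); m[:, :250]=0;m[:,420:]=0
ys,xs=np.where(m); print(xs.min(),xs.max(),ys.min(),ys.max(),m.sum()); z=r.state()['position'][2]+.0254
print(wat(c,xs[ys<ys.min()+8].min(),ys.min(),z),wat(c,xs[ys<ys.min()+8].max(),ys.min(),z)); plan((.55,.26,.1,-9),(.55,.26,.1,-9))
```

```text
44.8677796125412
287 349 87 258 10246
[0.52241391 0.13439751 0.12872725] [0.52264806 0.10500826 0.12872725]
now [0.4323 0.1183 0.1033] yaw 0.33 t 36.58 w 0.0297 j6 0.95 F [-0.6  0.7 -1.7] T [-0.07  0.17  0.02]
(0.55, 0.26, 0.1, -9) offset [0.395, -0.4702, 0.0125] turn 0.0259
(0.55, 0.26, 0.1, -9) offset [0.395, -0.4702, 0.0125] turn 0.0259
```

Run:
```python
from h import *
plan((.512,.321,.1,-9.5),(.512,.321,.02,-9.5),(.512,.321,-.0014,-9.5))
```

```text
now [0.4323 0.1183 0.1033] yaw 0.33 t 36.58 w 0.0297 j6 0.95 F [-0.6  0.7 -1.7] T [-0.07  0.17  0.02]
(0.512, 0.321, 0.1, -9.5) offset [0.2695, -0.6742, 0.0127] turn 0.0273
(0.512, 0.321, 0.02, -9.5) offset [0.2692, -0.6737, 0.2793] turn 0.0273
(0.512, 0.321, -0.0014, -9.5) offset [0.2691, -0.6736, 0.3507] turn 0.0273
```

>>> {"name": "move_arm", "arguments": {"targets": [{"gripper":-0.6,"offset":[0.08,-0.2,0],"turn":0.01},{"gripper":-0.6,"offset":[0.16,-0.4,0],"turn":0.02},{"gripper":-0.6,"offset":[0.24,-0.58,0],"turn":0.027},{"gripper":-0.6,"offset":[0.27,-0.674,0],"turn":0.027},{"gripper":-0.6,"offset":[0.27,-0.674,0.1],"turn":0.027},{"gripper":-0.6,"offset":[0.27,-0.674,0.2],"turn":0.027},{"gripper":-0.6,"offset":[0.27,-0.674,0.28],"turn":0.027},{"gripper":-0.6,"offset":[0.27,-0.674,0.28],"turn":0.027}]}}

```text
time: 37.58
position: [0.5095, 0.318, 0.0144]
eef_rot: [0.997, -0.082, -0.003, 0.004]
ft_force: [-0.2, 0.6, -2.4]
gripper_width: 0.0299
grip_force: 44.9
```

Run:
```python
from h import *
plan((.512,.321,-.0005,-9.5))
```

```text
now [0.5095 0.318  0.0144] yaw -9.43 t 37.58 w 0.0299 j6 0.58 F [-0.2  0.6 -2.4] T [ 0.01  0.08 -0.  ]
(0.512, 0.321, -0.0005, -9.5) offset [0.0068, -0.0115, 0.0494] turn 0.0002
```

>>> {"name": "move_arm", "arguments": {"targets": [{"gripper":-0.6,"offset":[0,0,0.03],"turn":0},{"gripper":-0.6,"offset":[0,0,0.05],"turn":0},{"gripper":-0.6,"offset":[0,0,0.05],"turn":0},{"gripper":-0.6,"offset":[0,0,0.05],"turn":0}]}}

```text
time: 38.08
position: [0.5125, 0.3208, 0.0045]
eef_rot: [0.997, -0.082, 0.0, -0.0]
ft_force: [-0.3, 0.6, -1.9]
gripper_width: 0.0299
grip_force: 44.9
```

Run:
```python
from h import *
plan((.512,.321,-.0015,-9.5))
```

```text
now [0.5125 0.3208 0.0045] yaw -9.38 t 38.08 w 0.0299 j6 0.58 F [-0.3  0.6 -1.9] T [-0.02  0.06 -0.05]
(0.512, 0.321, -0.0015, -9.5) offset [-0.0018, -0.0005, 0.0199] turn 0.0003
```

>>> {"name": "move_arm", "arguments": {"targets": [{"gripper":-0.6,"offset":[0,0,0.01],"turn":0},{"gripper":-0.6,"offset":[0,0,0.02],"turn":0},{"gripper":-0.6,"offset":[0,0,0.02],"turn":0},{"gripper":0.3,"offset":[0,0,0.018],"turn":0},{"gripper":0.3,"offset":[0,0,0.018],"turn":0},{"gripper":0.3,"offset":[0,0,0.018],"turn":0},{"gripper":0.3,"offset":[0,0,0.018],"turn":0},{"gripper":0.3,"offset":[0,0,-0.1],"turn":0}]}}

```text
time: 39.08
position: [0.5104, 0.3188, 0.0314]
eef_rot: [0.997, -0.082, -0.002, 0.003]
ft_force: [0.2, 0.1, 0.2]
gripper_width: 0.0562
grip_force: 0.0
```

>>> {"name": "move_arm", "arguments": {"targets": [{"gripper":0.3,"offset":[-0.05,0,-0.2],"turn":0},{"gripper":0.3,"offset":[-0.1,0,-0.4],"turn":0},{"gripper":0.3,"offset":[-0.1,0,-0.4],"turn":0}]}}

```text
time: 39.45
position: [0.4846, 0.328, 0.1602]
eef_rot: [0.997, -0.081, 0.004, -0.005]
ft_force: [-0.5, -0.0, -0.8]
gripper_width: 0.0563
grip_force: 0.0
```

```bash
cat >> h.py <<'E'
def block(f,z=.024):
    c=load(f); i=c['image'].astype(int); m=((i[...,1]>i[...,2]+18)&(i[...,1]>i[...,0]+5)).astype(np.uint8)
    for k in cv2.findContours(m,0,1)[0]:
        if cv2.contourArea(k)>600:
            q=cv2.boxPoints(cv2.minAreaRect(k)); w=np.array([wat(c,*p,z)[:2] for p in q]); print('green',q.mean(0).round(),w.mean(0).round(4),np.linalg.norm(w[1]-w[0]).round(4),np.linalg.norm(w[2]-w[1]).round(4))
def rings(f,roi,z=.03):
    c=load(f); u0,u1,v0,v1=roi; i=c['image'][v0:v1,u0:u1].astype(int); m=((i.min(2)>150)&(i.max(2)-i.min(2)<40)).astype(np.uint8)
    for k in cv2.findContours(m,0,1)[0]:
        if cv2.contourArea(k)>20:
            (x,y),(a,b),_=cv2.minAreaRect(k); print('ring px',round(x+u0,1),round(y+v0,1),'size',round(a,1),round(b,1),at(c,x+u0,y+v0,z).round(4))
E
python3 - <<'E'
from h import *
plan(); wsnap('w9'); block('w9'); snap('top','t9'); rings('t9',(370,480,230,310)); rings('top0',(370,480,230,310))
plan((.4195,-.3308,.1,0),(.3832,-.1893,.1,0))
E
```

```text
now [0.4846 0.328  0.1602] yaw -9.28 t 39.45 w 0.0563 j6 0.54 F [-0.5 -0.  -0.8] T [-0.    0.04 -0.  ]
green [321. 126.] [0.5507 0.3151] 0.0996 0.0295
ring px 394.0 262.0 size 12.0 12.0 [ 0.3823 -0.1871  0.03  ]
ring px 448.8 247.8 size 12.0 11.3 [ 0.4185 -0.3298  0.03  ]
now [0.4824 0.3256 0.1546] yaw -9.38 t 39.55 w 0.0567 j6 0.54 F [ 0.5 -0.9 -0.9] T [-0.06  0.07 -0.04]
(0.4195, -0.3308, 0.1, 0) offset [0.1498, 2.1931, 0.1785] turn -0.0261
(0.3832, -0.1893, 0.1, 0) offset [-0.0465, 1.7475, 0.1792] turn -0.0261
```

Run:
```python
from h import *
a=load('top0')['image'].astype(int); 
for f in('t4','t7','t9'):
    b=load(f)['image'].astype(int); d=np.abs(a-b).max(2)[200:320,360:480]; ys,xs=np.where(d>45); print(f,len(xs), (xs.min()+360,xs.max()+360,ys.min()+200,ys.max()+200) if len(xs) else '')
    print(f); rings(f,(340,500,200,330))
print('top0'); rings('top0',(340,500,200,330))
g=load('t9')['image'][225:315:2,375:465:2].max(2); print('\n'.join(' '.join('%3d'%v for v in r_) for r_ in g[10:30,:]))
```

```text
t4 2567 (np.int64(360), np.int64(428), np.int64(220), np.int64(319))
t4
ring px 394.0 262.0 size 12.0 12.0 [ 0.3823 -0.1871  0.03  ]
ring px 448.8 247.8 size 12.0 11.3 [ 0.4185 -0.3298  0.03  ]
ring px 353.0 206.5 size 13.0 26.0 [ 0.527  -0.0834  0.03  ]
t7 3453 (np.int64(360), np.int64(460), np.int64(200), np.int64(319))
t7
ring px 394.0 262.0 size 12.0 12.0 [ 0.3823 -0.1871  0.03  ]
ring px 448.8 247.8 size 12.0 11.3 [ 0.4185 -0.3298  0.03  ]
t9 955 (np.int64(360), np.int64(435), np.int64(290), np.int64(319))
t9
ring px 394.0 262.0 size 12.0 12.0 [ 0.3823 -0.1871  0.03  ]
ring px 448.8 247.8 size 12.0 11.3 [ 0.4185 -0.3298  0.03  ]
ring px 353.0 206.5 size 13.0 26.0 [ 0.527  -0.0834  0.03  ]
top0
ring px 353.0 206.5 size 13.0 26.0 [ 0.527  -0.0834  0.03  ]
143 144 144 144 144 142 143 144 144 143 144 143 142 143 143 143 142 143 143 144 144 144 143 144 141 144 144 146 143 142 142 143 129 111 169 140  98 124 119 174 139  96 141 144 143
144 142 144 145 142 141 145 144 144 144 143 143 141 144 144 141 142 143 143 143 144 145 142 143 143 142 144 143 144 143 145 144 124 119 174 106 124 137
[... 2568 characters left out ...]
 143 143 143 144 146 143 144 142 145 144 143 142 142 143 142 142 141 139 118 150 163 155 166 152 136 142 143 143 142 142 143 142 142 141 141 141 141 142 142 143
144 143 142 143 142 142 142 145 144 142 143 142 142 141 144 142 142 145 143 141 144 144 143 143 141 143 141 143 143 142 146 141 143 144 140 143 141 143 143 141 142 143 139 141 140
143 143 143 141 141 142 144 144 141 142 142 142 142 143 144 142 141 141 143 141 143 140 143 145 143 142 141 142 143 143 143 142 142 142 145 142 143 144 142 141 142 141 141 141 140
142 142 143 141 144 143 142 145 139 144 142 141 145 140 142 145 143 145 142 141 143 142 139 146 143 144 143 144 140 142 141 143 144 141 144 143 143 144 142 140 142 143 141 141 142
```

>>> {"name": "move_arm", "arguments": {"targets": [{"gripper":0.1,"offset":[0,0.2,0],"turn":0},{"gripper":0.1,"offset":[-0.02,0.4,0],"turn":0},{"gripper":0.1,"offset":[-0.02,0.6,0],"turn":0},{"gripper":0.1,"offset":[-0.02,0.8,0],"turn":-0.01},{"gripper":0.1,"offset":[-0.02,1.0,0],"turn":-0.026},{"gripper":0.1,"offset":[-0.02,1.0,0],"turn":-0.026}]}}

```text
time: 40.3
position: [0.4254, 0.0268, 0.1523]
eef_rot: [1.0, -0.003, -0.002, 0.001]
ft_force: [0.3, 1.5, 0.5]
gripper_width: 0.0478
grip_force: 0.0
```

Run:
```python
from h import *
plan((.383,-.188,.06,0),(.383,-.188,-.003,0))
c=load('w4'); print('spig0',wat(c,180+655/2.8,68/2.8,.034))
```

```text
now [0.4254 0.0268 0.1523] yaw -0.35 t 40.30 w 0.0478 j6 1.12 F [0.3 1.5 0.5] T [ 0.03 -0.05 -0.03]
(0.383, -0.188, 0.06, 0) offset [-0.1357, 0.7163, 0.3094] turn -0.0010
(0.383, -0.188, -0.003, 0) offset [-0.1348, 0.716, 0.5194] turn -0.0010
spig0 [0.58083665 0.02799462 0.034     ]
```

>>> {"name": "move_arm", "arguments": {"targets": [{"gripper":0.1,"offset":[-0.04,0.2,0.08],"turn":0},{"gripper":0.1,"offset":[-0.08,0.4,0.16],"turn":0},{"gripper":0.1,"offset":[-0.12,0.6,0.24],"turn":0},{"gripper":0.1,"offset":[-0.135,0.716,0.31],"turn":0},{"gripper":0.1,"offset":[-0.135,0.716,0.31],"turn":0},{"gripper":0.1,"offset":[-0.135,0.716,0.31],"turn":0},{"gripper":0.1,"offset":[-0.135,0.716,0.31],"turn":0}]}}

```text
time: 41.18
position: [0.388, -0.1835, 0.0612]
eef_rot: [1.0, 0.001, 0.0, 0.0]
ft_force: [0.4, 0.3, 0.1]
gripper_width: 0.0479
grip_force: 0.0
```

Run:
```python
from h import *
plan((.383,-.188,-.003,0))
```

```text
now [ 0.388  -0.1835  0.0612] yaw 0.08 t 41.17 w 0.0479 j6 1.63 F [0.4 0.3 0.1] T [ 0.02 -0.03 -0.05]
(0.383, -0.188, -0.003, 0) offset [-0.017, 0.015, 0.2141] turn 0.0002
```

>>> {"name": "move_arm", "arguments": {"targets": [{"gripper":0.1,"offset":[-0.017,0.015,0.05],"turn":0},{"gripper":0.1,"offset":[-0.017,0.015,0.12],"turn":0},{"gripper":0.1,"offset":[-0.017,0.015,0.2],"turn":0},{"gripper":0.1,"offset":[-0.017,0.015,0.214],"turn":0},{"gripper":-0.4,"offset":[-0.017,0.015,0.214],"turn":0},{"gripper":-0.4,"offset":[-0.017,0.015,0.214],"turn":0},{"gripper":-0.4,"offset":[-0.017,0.015,0.214],"turn":0},{"gripper":-0.4,"offset":[-0.017,0.015,0.214],"turn":0}], "force": 6}}

```text
time: 42.18
position: [0.383, -0.1888, -0.0025]
eef_rot: [1.0, -0.0, 0.001, 0.0]
ft_force: [0.6, 2.7, 6.5]
gripper_width: 0.0364
grip_force: 6.0
```

>>> {"name": "move_arm", "arguments": {"targets": [{"gripper":0.1,"offset":[0,0,0],"turn":0},{"gripper":0.1,"offset":[0,0,0],"turn":0},{"gripper":0.1,"offset":[0,0,0],"turn":0.02},{"gripper":0.1,"offset":[0,0,0],"turn":0.05},{"gripper":0.1,"offset":[0,0,0],"turn":0.08},{"gripper":0.1,"offset":[0,0,0],"turn":0.11},{"gripper":0.1,"offset":[0,0,0],"turn":0.14},{"gripper":0.1,"offset":[0,0,0],"turn":0.17}]}}

```text
time: 43.18
position: [0.3817, -0.189, -0.0035]
eef_rot: [0.86, -0.51, -0.0, 0.0]
ft_force: [-0.1, -0.1, 0.1]
gripper_width: 0.0475
grip_force: 0.0
```

>>> {"name": "move_arm", "arguments": {"targets": [{"gripper":0.1,"offset":[0,0,0],"turn":0.03},{"gripper":0.1,"offset":[0,0,0],"turn":0.06},{"gripper":0.1,"offset":[0,0,0],"turn":0.08},{"gripper":-0.4,"offset":[0,0,0],"turn":0.08},{"gripper":-0.4,"offset":[0,0,0],"turn":0.08},{"gripper":-0.4,"offset":[0,0,0],"turn":0.08},{"gripper":-0.4,"offset":[0,0,0],"turn":0.08},{"gripper":-0.4,"offset":[0,0,0],"turn":0.08}], "force": 25}}

```text
time: 44.18
position: [0.3821, -0.1889, -0.0033]
eef_rot: [0.709, -0.705, -0.0, 0.0]
ft_force: [-1.0, 0.4, -0.2]
gripper_width: 0.0355
grip_force: 25.0
```

Run:
```python
from h import *
plan()
```

```text
now [ 0.3821 -0.1889 -0.0033] yaw -89.72 t 44.17 w 0.0355 j6 0.08 F [-1.   0.4 -0.2] T [ 0.12 -0.02  0.03]
```

>>> {"name": "move_arm", "arguments": {"targets": [{"gripper":-0.4,"offset":[0,0,-0.15],"turn":0},{"gripper":-0.4,"offset":[0,0,-0.27],"turn":0},{"gripper":-0.4,"offset":[-0.1,-0.2,-0.27],"turn":0},{"gripper":-0.4,"offset":[-0.2,-0.4,-0.27],"turn":0},{"gripper":-0.4,"offset":[-0.323,-0.66,-0.27],"turn":0},{"gripper":-0.4,"offset":[-0.323,-0.66,-0.27],"turn":0},{"gripper":-0.4,"offset":[-0.323,-0.66,-0.27],"turn":0},{"gripper":-0.4,"offset":[-0.323,-0.66,-0.27],"turn":0}]}}

```text
time: 45.18
position: [0.5785, -0.0912, 0.0772]
eef_rot: [0.709, -0.706, -0.001, 0.001]
ft_force: [-0.1, 0.1, 0.6]
gripper_width: 0.0351
grip_force: 25.0
```

Run:
```python
from h import *
plan((.580,-.092,.037,-90),(.580,-.092,.0067,-90))
```

```text
now [ 0.5785 -0.0912  0.0772] yaw -89.75 t 45.17 w 0.0351 j6 -0.12 F [-0.1  0.1  0.6] T [ 0.14 -0.02 -0.12]
(0.58, -0.092, 0.037, -90) offset [0.0028, -0.0052, 0.1338] turn 0.0007
(0.58, -0.092, 0.0067, -90) offset [0.0028, -0.0054, 0.2348] turn 0.0007
```

>>> {"name": "move_arm", "arguments": {"targets": [{"gripper":-0.4,"offset":[0.003,-0.004,0.08],"turn":0},{"gripper":-0.4,"offset":[0.003,-0.004,0.134],"turn":0},{"gripper":-0.4,"offset":[0.003,-0.004,0.134],"turn":0},{"gripper":-0.4,"offset":[0.003,-0.004,0.15],"turn":0},{"gripper":-0.4,"offset":[0.003,-0.004,0.165],"turn":0},{"gripper":-0.4,"offset":[0.003,-0.004,0.17],"turn":0},{"gripper":-0.4,"offset":[0.003,-0.004,0.17],"turn":0}]}}

```text
time: 46.05
position: [0.5809, -0.092, 0.0268]
eef_rot: [0.709, -0.705, 0.0, 0.0]
ft_force: [0.2, -0.2, -0.1]
gripper_width: 0.0349
grip_force: 25.0
```

Run:
```python
from h import *
plan((.580,-.092,.0067,-90))
```

```text
now [ 0.5809 -0.092   0.0268] yaw -89.74 t 46.05 w 0.0349 j6 -0.11 F [ 0.2 -0.2 -0.1] T [ 0.06 -0.06 -0.03]
(0.58, -0.092, 0.0067, -90) offset [0.0001, 0.003, 0.0669] turn 0.0007
```

>>> {"name": "move_arm", "arguments": {"targets": [{"gripper":-0.4,"offset":[0,0.002,0.015],"turn":0},{"gripper":-0.4,"offset":[0,0.002,0.03],"turn":0},{"gripper":-0.4,"offset":[0,0.002,0.04],"turn":0},{"gripper":-0.4,"offset":[0,0.002,0.04],"turn":0}]}}

```text
time: 46.55
position: [0.58, -0.092, 0.0143]
eef_rot: [0.709, -0.706, -0.0, 0.0]
ft_force: [0.3, 0.4, -0.7]
gripper_width: 0.0355
grip_force: 25.0
```

>>> {"name": "move_arm", "arguments": {"targets": [{"gripper":-0.4,"offset":[0,0,0.015],"turn":0},{"gripper":-0.4,"offset":[0,0,0.025],"turn":0},{"gripper":-0.4,"offset":[0,0,0.027],"turn":0},{"gripper":-0.4,"offset":[0,0,0.027],"turn":0}]}}

```text
time: 47.05
position: [0.5802, -0.092, 0.0067]
eef_rot: [0.709, -0.705, -0.0, 0.0]
ft_force: [-0.7, -0.6, 1.4]
gripper_width: 0.0353
grip_force: 25.0
```

Run:
```python
from h import *
plan((.580,-.092,.0067,-90))
```

```text
now [ 0.5802 -0.092   0.0067] yaw -89.74 t 47.05 w 0.0353 j6 -0.11 F [-0.7 -0.6  1.4] T [ 0.1   0.05 -0.04]
(0.58, -0.092, 0.0067, -90) offset [0.0001, 0.0006, -0.0001] turn 0.0007
```

>>> {"name": "move_arm", "arguments": {"targets": [{"gripper":0.1,"offset":[0,0,0],"turn":0},{"gripper":0.1,"offset":[0,0,0],"turn":0},{"gripper":0.1,"offset":[0,0,0],"turn":0},{"gripper":0.1,"offset":[0,0,-0.1],"turn":0},{"gripper":0.1,"offset":[0,0,-0.3],"turn":0},{"gripper":0.1,"offset":[0.1,0.05,-0.3],"turn":-0.02},{"gripper":0.1,"offset":[0.3,0.2,-0.3],"turn":-0.05},{"gripper":0.1,"offset":[0.5,0.35,-0.3],"turn":-0.08}]}}

```text
time: 48.05
position: [0.4922, -0.2205, 0.0969]
eef_rot: [0.86, -0.51, 0.0, -0.0]
ft_force: [1.1, -0.3, -0.4]
gripper_width: 0.048
grip_force: 0.0
```

Run:
```python
from h import *
snap('top','t10'); rings('t10',(340,500,200,330)); plan((.419,-.330,.06,0),(.419,-.330,-.003,0))
```

```text
ring px 422.0 207.5 size 15.0 38.0 [ 0.5237 -0.2644  0.03  ]
now [ 0.487  -0.224   0.0964] yaw -61.24 t 48.10 w 0.0478 j6 0.63 F [-3.8 -1.7  0.1] T [-0.22  0.41 -0.03]
(0.419, -0.33, 0.06, 0) offset [0.201, 0.3684, 0.1222] turn -0.1701
(0.419, -0.33, -0.003, 0) offset [0.2016, 0.3677, 0.3322] turn -0.1701
```

```bash
cat >> h.py <<'E'
def wrings(f,z=.03):
    c=load(f); i=c['image'].astype(int); m=((i.min(2)>165)&(i.max(2)-i.min(2)<25)).astype(np.uint8)
    for k in cv2.findContours(m,0,1)[0]:
        if 80<cv2.contourArea(k)<8000:
            (x,y),(a,b),_=cv2.minAreaRect(k); print('w px',round(x,1),round(y,1),round(a,1),round(b,1),wat(c,x,y,z).round(4))
E
python3 - <<'E'
from h import *
c=wsnap('w10'); print(wproj(c,(.419,-.33,.03))); wrings('w10')
E
```

```text
[451.56094204 137.91490224]
w px 41.9 372.7 20.7 53.0 [0.7618 0.2712 0.03  ]
w px 315.5 299.0 22.0 103.0 [ 0.4471 -0.1476  0.03  ]
w px 124.1 291.6 35.3 5.7 [ 0.6213 -0.0452  0.03  ]
```

Run:
```python
from h import *
i=load('w10')['image'].astype(int); print(np.median(i.reshape(-1,3),0))
p=i[80:200:5,370:530:5]; print('\n'.join(' '.join('%3d'%v for v in q.min(1)) for q in p))
```

```text
[106. 102.  94.]
 92  92  95  92  93  93  93  94  94  94  95  94  94  94  96  94  93  94  94  95  94  93  94  93  94  92 111 113 164 168 169 168
 93  93  93  94  93  94  94  94  92  96  94  93  94  94  94  94  93  94  94  94  94  95  95  94  95  93  93  93  93 127 156 169
 93  94  94  95  94  93  94  93  94  93  93  94  94  93  94  94  95  94  94  94  94  93  94  94  93  93  94  93  95  93  93  90
 94  94  95  94  93  95  95  94  93  93  94  94  95  95  93  96  96  94  95  93  94  93  94  94  94  95  93  92  93  92  93  92
 94  93  94  95  93  95  94  94  94  94  93  94  94  92  94  95  94  93  95  94  95  95  94  93  94  95  92  93  93  94  94  93
 93  92  95  94  92  95  94  95  95  95  95  93  94  94  94  94  94  94  94  95  94  94  94  94  93  94  92  94  93  93  93  93
 94  94  94  96  93  93  94  94  94  95  93  95  95  94  94  93  95  95  95  94  94  93  93  92  95  95  93  93  95  94  92  92
 95  95  94  94  92  94  95  92  93  93  94  94  94  94  94  93  94  94  94  95  94  93  94  93  93  96  95  94  93  93  93  94
 95  94  94  93  94  95  96  94  94  95  95  97 103 103 129
[... 1288 characters left out ...]
  95  94  95  95  93  93  94  94  94  94  93  93  94  93  93
169 169 168 168 168 169 169 169 169 170 169 167 168 170 171 123  91  94  95  96  95  95  96  94  94  94  94  93  94  94  94  93
168 168 169 168 169 169 170 167 168 169 169 169 168 169 170 168 170 170 156 126  92  93  94  94  93  95  95  94  94  94  94  94
168 169 169 170 168 168 169 168 169 168 170 168 168 170 169 169 170 169 169 168 168 170  90  92  94  93  92  95  94  94  95  93
168 169 169 168 169 170 169 169 170 170 169 168 170 169 168 169 169 120 113  98 163 170 169 171 169 170 167 133 100  95  93  92
168 169 169 169 169 168 169 168 169 168 170 169 168 169 169 170 107  94  93  94  93 169 168 169 169 168 169 169  97  93  94  92
```

Sleeve seen at wrist pixel about (450,138), where expected. Approach it.

>>> {"name": "move_arm", "arguments": {"targets": [{"gripper":0.1,"offset":[0.1,0.18,0.06],"turn":-0.03},{"gripper":0.1,"offset":[0.2,0.368,0.12],"turn":-0.06},{"gripper":0.1,"offset":[0.2,0.368,0.12],"turn":-0.09},{"gripper":0.1,"offset":[0.2,0.368,0.12],"turn":-0.12},{"gripper":0.1,"offset":[0.2,0.368,0.12],"turn":-0.15},{"gripper":0.1,"offset":[0.2,0.368,0.12],"turn":-0.17},{"gripper":0.1,"offset":[0.2,0.368,0.12],"turn":-0.17},{"gripper":0.1,"offset":[0.2,0.368,0.12],"turn":-0.17}]}}

```text
time: 49.15
position: [0.4247, -0.3246, 0.0607]
eef_rot: [1.0, -0.005, 0.0, 0.0]
ft_force: [0.6, 0.2, 0.8]
gripper_width: 0.0478
grip_force: 0.0
```

Run:
```python
from h import *
plan((.419,-.330,-.003,0))
```

```text
now [ 0.4247 -0.3246  0.0607] yaw -0.61 t 49.15 w 0.0478 j6 1.91 F [0.6 0.2 0.8] T [-0.07  0.02 -0.01]
(0.419, -0.33, -0.003, 0) offset [-0.0189, 0.018, 0.2123] turn -0.0017
```

>>> {"name": "move_arm", "arguments": {"targets": [{"gripper":0.1,"offset":[-0.019,0.018,0.05],"turn":0},{"gripper":0.1,"offset":[-0.019,0.018,0.12],"turn":0},{"gripper":0.1,"offset":[-0.019,0.018,0.2],"turn":0},{"gripper":0.1,"offset":[-0.019,0.018,0.212],"turn":0},{"gripper":-0.4,"offset":[-0.019,0.018,0.212],"turn":0},{"gripper":-0.4,"offset":[-0.019,0.018,0.212],"turn":0},{"gripper":-0.4,"offset":[-0.019,0.018,0.212],"turn":0},{"gripper":-0.4,"offset":[-0.019,0.018,0.212],"turn":0}], "force": 6}}

```text
time: 50.15
position: [0.419, -0.3303, -0.0024]
eef_rot: [1.0, -0.004, 0.001, 0.0]
ft_force: [-0.8, 0.9, 1.3]
gripper_width: 0.0361
grip_force: 6.0
```

>>> {"name": "move_arm", "arguments": {"targets": [{"gripper":0.1,"offset":[0,0,0],"turn":0},{"gripper":0.1,"offset":[0,0,0],"turn":0},{"gripper":0.1,"offset":[0,0,0],"turn":0.02},{"gripper":0.1,"offset":[0,0,0],"turn":0.05},{"gripper":0.1,"offset":[0,0,0],"turn":0.08},{"gripper":0.1,"offset":[0,0,0],"turn":0.11},{"gripper":0.1,"offset":[0,0,0],"turn":0.14},{"gripper":0.1,"offset":[0,0,0],"turn":0.17}]}}

```text
time: 51.15
position: [0.4186, -0.3301, -0.003]
eef_rot: [0.858, -0.513, -0.0, 0.0]
ft_force: [-0.1, 0.5, 0.0]
gripper_width: 0.0475
grip_force: 0.0
```

>>> {"name": "move_arm", "arguments": {"targets": [{"gripper":0.1,"offset":[0,0,0],"turn":0.03},{"gripper":0.1,"offset":[0,0,0],"turn":0.06},{"gripper":0.1,"offset":[0,0,0],"turn":0.08},{"gripper":-0.4,"offset":[0,0,0],"turn":0.08},{"gripper":-0.4,"offset":[0,0,0],"turn":0.08},{"gripper":-0.4,"offset":[0,0,0],"turn":0.08},{"gripper":-0.4,"offset":[0,0,0],"turn":0.08},{"gripper":-0.4,"offset":[0,0,0],"turn":0.08}], "force": 25}}

```text
time: 52.15
position: [0.4186, -0.3301, -0.003]
eef_rot: [-0.706, 0.708, 0.0, -0.0]
ft_force: [-0.1, -0.4, 0.5]
gripper_width: 0.0362
grip_force: 25.0
```

Run:
```python
from h import *
plan((.49,-.16,.08,-90),(.580,-.032,.08,-90))
```

```text
now [ 0.4186 -0.3301 -0.003 ] yaw -90.18 t 52.15 w 0.0362 j6 0.36 F [-0.1 -0.4  0.5] T [ 0.13 -0.03  0.01]
(0.49, -0.16, 0.08, -90) offset [-0.5679, -0.236, -0.2765] turn -0.0005
(0.58, -0.032, 0.08, -90) offset [-0.9955, -0.5347, -0.2765] turn -0.0005
```

>>> {"name": "move_arm", "arguments": {"targets": [{"gripper":-0.4,"offset":[0,0,-0.15],"turn":0},{"gripper":-0.4,"offset":[-0.05,-0.03,-0.28],"turn":0},{"gripper":-0.4,"offset":[-0.25,-0.13,-0.28],"turn":0},{"gripper":-0.4,"offset":[-0.45,-0.24,-0.28],"turn":0},{"gripper":-0.4,"offset":[-0.63,-0.34,-0.28],"turn":0},{"gripper":-0.4,"offset":[-0.81,-0.44,-0.28],"turn":0},{"gripper":-0.4,"offset":[-0.99,-0.535,-0.28],"turn":0},{"gripper":-0.4,"offset":[-0.99,-0.535,-0.28],"turn":0}]}}

```text
time: 53.15
position: [0.582, -0.0303, 0.0809]
eef_rot: [0.708, -0.707, 0.0, -0.0]
ft_force: [0.7, -0.5, -0.3]
gripper_width: 0.0356
grip_force: 25.0
```

Run:
```python
from h import *
plan((.580,-.032,.037,-90),(.580,-.032,.007,-90))
```

```text
now [ 0.582  -0.0303  0.0809] yaw -89.91 t 53.15 w 0.0356 j6 -0.22 F [ 0.7 -0.5 -0.3] T [0.01 0.01 0.01]
(0.58, -0.032, 0.037, -90) offset [0.0056, 0.0068, 0.1464] turn 0.0003
(0.58, -0.032, 0.007, -90) offset [0.0056, 0.0069, 0.2464] turn 0.0003
```

>>> {"name": "move_arm", "arguments": {"targets": [{"gripper":-0.4,"offset":[0.002,0.002,0.08],"turn":0},{"gripper":-0.4,"offset":[0.002,0.002,0.14],"turn":0},{"gripper":-0.4,"offset":[0.002,0.002,0.14],"turn":0},{"gripper":-0.4,"offset":[0.002,0.002,0.14],"turn":0}]}}

```text
time: 53.65
position: [0.5798, -0.0348, 0.0397]
eef_rot: [-0.706, 0.708, -0.0, 0.0]
ft_force: [-0.7, 0.1, -0.5]
gripper_width: 0.0356
grip_force: 25.0
```

Run:
```python
from h import *
plan((.580,-.032,.027,-90),(.580,-.032,.007,-90))
```

```text
now [ 0.5798 -0.0348  0.0397] yaw -90.22 t 53.65 w 0.0356 j6 -0.22 F [-0.7  0.1 -0.5] T [ 0.06 -0.07 -0.01]
(0.58, -0.032, 0.027, -90) offset [-0.0095, -0.0005, 0.0425] turn -0.0006
(0.58, -0.032, 0.007, -90) offset [-0.0095, -0.0004, 0.1091] turn -0.0006
```

>>> {"name": "move_arm", "arguments": {"targets": [{"gripper":-0.4,"offset":[-0.009,0,0],"turn":0},{"gripper":-0.4,"offset":[-0.009,0,0.02],"turn":0},{"gripper":-0.4,"offset":[-0.009,0,0.042],"turn":0},{"gripper":-0.4,"offset":[-0.009,0,0.042],"turn":0}]}}

```text
time: 54.15
position: [0.5794, -0.0316, 0.0258]
eef_rot: [-0.706, 0.708, 0.0, -0.0]
ft_force: [0.8, -0.9, -0.7]
gripper_width: 0.0362
grip_force: 25.0
```

Run:
```python
from h import *
plan((.580,-.032,.007,-90))
```

```text
now [ 0.5794 -0.0316  0.0258] yaw -90.19 t 54.15 w 0.0362 j6 -0.23 F [ 0.8 -0.9 -0.7] T [ 0.03 -0.13 -0.02]
(0.58, -0.032, 0.007, -90) offset [0.0012, -0.0019, 0.0627] turn -0.0005
```

>>> {"name": "move_arm", "arguments": {"targets": [{"gripper":-0.4,"offset":[0.001,-0.001,0.015],"turn":0},{"gripper":-0.4,"offset":[0.001,-0.001,0.03],"turn":0},{"gripper":-0.4,"offset":[0.001,-0.001,0.045],"turn":0},{"gripper":-0.4,"offset":[0.001,-0.001,0.06],"turn":0},{"gripper":-0.4,"offset":[0.001,-0.001,0.063],"turn":0},{"gripper":-0.4,"offset":[0.001,-0.001,0.063],"turn":0}]}}

```text
time: 54.9
position: [0.5799, -0.0319, 0.0075]
eef_rot: [-0.706, 0.708, 0.0, -0.0]
ft_force: [0.8, 0.2, -1.1]
gripper_width: 0.036
grip_force: 25.0
```

Run:
```python
from h import *
plan((.580,-.032,.007,-90))
```

```text
now [ 0.5799 -0.0319  0.0075] yaw -90.20 t 54.90 w 0.0360 j6 -0.23 F [ 0.8  0.2 -1.1] T [ 0.09 -0.07 -0.03]
(0.58, -0.032, 0.007, -90) offset [0.0003, -0.0004, 0.0017] turn -0.0005
```

>>> {"name": "move_arm", "arguments": {"targets": [{"gripper":0.1,"offset":[0,0,0],"turn":0},{"gripper":0.1,"offset":[0,0,0],"turn":0},{"gripper":0.1,"offset":[0,0,0],"turn":0},{"gripper":0.1,"offset":[0,0,-0.1],"turn":0},{"gripper":0.1,"offset":[0,0,-0.3],"turn":0},{"gripper":0.1,"offset":[0.1,0.1,-0.4],"turn":0},{"gripper":0.1,"offset":[0.3,0.25,-0.5],"turn":0},{"gripper":0.1,"offset":[0.5,0.4,-0.5],"turn":0}]}}

```text
time: 55.9
position: [0.4775, -0.1588, 0.1576]
eef_rot: [-0.707, 0.708, -0.002, 0.001]
ft_force: [-0.4, -1.0, -0.3]
gripper_width: 0.0474
grip_force: 0.0
```

>>> {"name": "move_arm", "arguments": {"targets": [{"gripper":0.1,"offset":[0.2,0.1,0],"turn":0},{"gripper":0.1,"offset":[0.4,0.1,0],"turn":0},{"gripper":0.1,"offset":[0.4,0.1,0],"turn":0},{"gripper":0.1,"offset":[0.4,0.1,0],"turn":0}]}}

```text
time: 56.4
position: [0.4464, -0.2778, 0.1552]
eef_rot: [-0.705, 0.709, 0.0, 0.0]
ft_force: [-0.1, -0.2, 0.1]
gripper_width: 0.0479
grip_force: 0.0
```

Run:
```python
from h import *
plan()
t=snap('top','t11'); a=load('top0'); s=snap('side','s11'); c=wsnap('w11')
i=t['image'].astype(int)
# block
m=((i[...,1]>i[...,2]+15)&(i[...,1]>i[...,0]+5)).astype(np.uint8)
for k in cv2.findContours(m,0,1)[0]:
    if cv2.contourArea(k)>60:
        (x,y),wh,an=cv2.minAreaRect(k); print('green',x,y,wh,at(t,x,y,.024).round(4))
# compare stand/key and other regions with start
for n,(u0,u1,v0,v1) in dict(stand=(210,255,250,290),claw=(135,172,190,238),bottle=(198,220,122,148),driver=(275,355,100,120),pin=(322,342,240,275),nut=(265,280,242,256),parallel=(405,422,205,233),collar=(430,455,135,156),plate=(265,370,155,216)).items():
    d=np.abs(i-a['image'].astype(int)).max(2)[v0:v1,u0:u1]; print(n,(d>45).sum(),d.size)
for p in[(.58,-.032,.04),(.58,-.092,.04)]:
    u,v=proj(t,p); print(u,v); print(i[int(v)-9:int(v)+10,int(u)-9:int(u)+10].max(2))
```

```text
now [ 0.4464 -0.2778  0.1552] yaw -90.26 t 56.40 w 0.0479 j6 0.24 F [-0.1 -0.2  0.1] T [ 0.12 -0.1  -0.01]
green 204.26095581054688 199.44879150390625 (12.152687072753906, 37.36602783203125) [0.5481 0.3116 0.024 ]
green 208.84706115722656 134.9882354736328 (13.232758522033691, 14.317410469055176) [0.7244 0.3038 0.024 ]
stand 8 1800
claw 0 1776
bottle 0 572
driver 0 1600
pin 0 700
nut 0 210
parallel 222 476
collar 0 525
plate 300 6405
333.4530173483763 186.12631690134776
[[190 189 189 191 190 189 189 191 192 192 191 190 190 190 190 192 191 191
  190]
 [193 191 191 192 194 191 191 192 193 193 191 194 192 195 195 194 192 192
  193]
 [194 194 191 194 191 191 196 194 193 194 190 191 190 191 192 194 194 195
  193]
 [193 194 197 193 196 192 192 188 184 175 170 165 177 188 186 189 190 189
  190]
 [193 192 191 192 193 190 182 178 174 176 172 173 174 175 156 168 152 137
  169]
 [194 196 195 197 191 182 174 169 152 138 142 162 175 175 162 138 122 118
  132]
 [196 193 195 194 187 181 161 129 100  94  91 104 130 169 174 150 125 117
  116]
 [191 192 190 193 184 170 132 100 110 128 122 114 105 142 
[... 1791 characters left out ...]
 120 137 138 138 133 109 110 164 173 141 115
  114]
 [186 184 150 167 179 140 101 111 133 136 135 121  97 120 165 169 133 113
  113]
 [190 187 151 154 176 167 127 102 104 111 103  87  98 148 174 153 121 113
  112]
 [191 191 164 136 157 175 165 135 100  91  87 106 147 171 167 134 113 116
  112]
 [192 191 172 135 124 158 175 174 166 162 165 169 171 169 143 118 112 112
  109]
 [194 197 189 165 132 118 135 162 175 177 176 173 154 127 112 112 115 121
  116]
 [194 193 193 187 168 134 113 109 114 119 123 118 117 119 125 123 127 158
  150]
 [190 192 192 192 189 183 156 127 119 133 142 169 181 182 185 181 184 185
  144]
 [196 196 196 196 195 195 190 186 186 185 188 191 192 194 192 194 192 189
  133]]
```

Sleeves ring both spigots, the block is on the pad, the key is in its stand and the bystanders are unmoved (the change around the parallel is the arm over it). Handing in.

```bash
python3 -c "
from plant import r
print(r.hand_in())"
```

```text
the job is handed in; nothing more can be done
None
```

I handed the job in; no verdict came back. By my checks the screw rests on the block at about 4.83 rad and roughly 6 N, the block is back mid-pad, the key is upright in its stand, and both white sleeves are fully home on their spigots. No bystander moved that I could see, though the arm partly hid the parallel in the last picture.

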